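Hang the bench probe back up by way of the tipping cradle

ROBOT

A 6-joint arm with a two-finger parallel gripper is mounted at the origin on the work surface. World frame = base frame: x ahead of the robot, y to its left, z up, the work surface at z = 0. Lengths are in m, angles in degrees, forces in N, time in s.
With the tool pointing down it reaches from about 0.375 to 0.9 m from the base axis. Payload 3.1 kg.
Tool frame: the origin (TCP) lies at the very end of the fingers, on their centre line; the grasp point (between the pads) lies 19 mm behind it; z points along the fingers, y is the direction in which the jaws open and shut (so a half turn about z gives the same grasp; the last joint's range is limited). The gripper opens to 87 mm and grips with 3 to 60 N. Pads are 19 mm wide; open, the fingers measure 117 mm over their backs; the gripper's body (75 mm by 190 mm) begins 51 mm behind the grasp point.
Start: joints at [-78.352, 30.224, 82.088, -0, 67.689, -10.227], TCP at [0.233, -0.58, 0.223] pointing down, gripper open.
Joint ranges: [-176.69, 176.69], [-43.24, 126.21], [12.49, 139.97], [-82, 262], [0, 151.66], [-163.58, 163.58]. Speed limits (degrees/s): [159.86, 159.86, 180, 180, 180, 180].

INTERFACE

Orientations are given as a 3x3 rotation matrix whose columns are the frame's x, y, z axes.
In Python, from rig import readout, capture, camera_model, bot, spot_in, regions_of gives the robot as it stands.
- The arm moves only by the tool send_rows, never from a script. Its argument "moves" is a list that holds one entry, the list of rows, each a list of 7 numbers: the turn, a rotation vector about the tool's x, y, z in degrees, then the shift along the tool's x, y, z in cm, then the opening, from -1 (shut) to 1 (fully open). A call has exactly 5 rows; each row shifts and turns the commanded pose from where the row before left it, along the tool's axes as they then stand; what a row does not reach is not made up. A row lasts 1/10 s, in which the tool goes at most 50 mm and 8.59 degrees, less where a joint would pass 70% of its speed; a pose out of reach is approached as far as the arm can. A call with a gripper value outside its range is refused whole. The fingers move at their own pace and stop on an object; the grip force is fixed at half the most. Time passes only in rows, so rows that do not move let the fingers close, or fill a call up. It gives the time, the measured TCP pose, the force and the opening at its end, in the units of the state.
- readout.read_state(): the state, without advancing time (a new reading comes with each control period).
- capture(name): name is "scene" or "top" or "wrist"; returns the picture (384x512x3 uint8, blue, green, red); there is no depth.
- camera_model(name): a dict with "camera_matrix" (3x3 intrinsics, pixels), "k1" (the pictures are not rectified: a ray, as slopes to the right and down, at radius r is drawn at 1 + k1 r^2 times it, then the intrinsics apply), "pose" (4x4, takes a point from camera to world coordinates). Camera axes: x right, y up, looking along -z (the intrinsics and any distortion apply to the point x, -y, -z); pixel columns grow to the right and rows downward; lengths in m; the calibration is good to about 2 mm. A picture is of the moment at which its call begins: read the wrist's pose just before it. camera_model takes no time and is no camera call; for the wrist camera it gives the pose at the moment of the call.
- bot.hand_in(): hands the job in, once; it reports no verdict.
Trained networks look in the newest picture that a camera, given by its name, has taken for a name from the list of things; names that differ only in an ending like _2 or _b are one class to them, and where a whole thing is asked for, a point or a joint stands for the part that bears it (a point fixed in the world has none). Each returns a list of dicts, best first, with "p" (0 to 1); they miss things now and then, are a little off and sometimes report something else, mostly with a low value. They report only what shows in the picture. A call takes as long as a camera call. They do not tell look-alikes from the thing itself.
- spot_in(camera, thing): "location" ([x, y, z] in m, in world coordinates, good to about 4 mm: the middle of the surface that is visible of it).
- regions_of(camera, thing): "mask" (384x512 bool, what is visible of it).
The state is a dict: "time_s": time; "joint_positions": joint angles; "qvel": joint speeds; "tau": joint torques, N m; "position": TCP position; "tcp_rot": TCP orientation; "force": force on the tool from outside, world axes, zero at the start; "moment": the same for the moment, N m; "opening": opening from 0.0 (shut) to 1.0 (fully open).
Only numpy, scipy, OpenCV 4.12 (cv2) and the standard library are available. Lean on these libraries where they do the work, as an engineer would, in place of code of your own. Each camera call takes 0.05 s, during which the arm holds its last target. There are 200 camera calls.

TASK

The blue-capped probe has been left lying on the bench. Swing the cradle down flat, lay the probe in it with its orange tip end against the foot plate by the hinge and let go, then tip the cradle fully up without holding the probe, so that it stands cap upwards in the cradle. Take it by the cap and hang it in the slot of the stand marked green: shaft pushed to the closed end of the slot, cap resting on the fork, hanging straight and still, released, without disturbing the thermometer in the other slot or the other things on the bench.

Things in the scene. Friction and masses are not known exactly. Their poses are not given: they have to be found in the camera images.
- probe_grip (a point): Probe, 178 mm long, about 0.12 kg: orange round tip guard (d 24, 24 mm long), grey shaft (d 11, 94 mm long), blue square cap (24 x 24, 60 mm long). Point on its axis, on the bare shaft 75 mm from the tip; the centre of mass is about 10 mm nearer the cap. x runs from tip to cap. Starts lying level on the bench between cradle and stand, axis 12 mm up, pointing anywhere; its flats stop it rolling.
- probe_shoulder (a point): Point on the probe's axis at the underside of the cap, where the shaft enters it (118 mm from the tip). This face rests on the fork when the probe hangs.
- probe_cap_end (a point): Point on the probe's axis at the free end of the cap (178 mm from the tip).
- tipper: Fixed base of the tipping cradle: grey plate 220 x 100 mm with two upright brackets (74 mm over both, 36 mm wide, 126 mm high) that carry the hinge. Origin on the bench straight below the hinge; hinge line 110 mm above it, along y. x points to where the cradle lies when down; the red pedal is on the -x side. Stands left or right of the probe, the fork stand on the other side.
- cradle (a joint): Hinge of the cradle in rad: 0 = down, lying level; 1.31 = fully up at its stop (75 degrees, leaning 15 degrees back from upright, so that the probe stays in it). Starts between 0.3 and 0.8. A stiff hinge (0.25 N m): it stays where it is left, also fully up with the probe in it.
- cradle_seat (a point): On the moving cradle, 81 mm from the hinge line, where probe_grip lies when the tip touches the foot plate; the probe's axis then crosses the hinge line. x: along the cradle away from the hinge; z: out of its open side. Along x from the hinge: foot plate 0 to 6 mm, saddle for the guard to 30, open gap for fingers to 118, saddle for the cap's lower part to 142; 42 mm of cap stands out beyond.
- cradle_bar (a point): On top of the cradle's bare aluminium bar (16 mm wide) in the gap between the white saddles, 50 mm from the hinge and 28 mm below the probe's axis: pressing straight down here (about 4 N) swings the empty cradle down to 0. The saddles are U-shaped, 29 mm wide inside, floor 12 mm below the axis, walls to 2 mm above it, flared lips to 12 mm above it, 48 mm over all.
- pedal (a point): Centre of the upper face of the red pedal pad, 44 x 44 mm, 106 mm from the hinge on a lever that points away from the cradle and 35 degrees upwards when the cradle is down (pad 176 mm above the bench). Pressing straight down at 95 mm from the hinge (4 to 8 N) until the tool's end is 45 to 50 mm above the bench tips the cradle fully up; the lever then points 40 degrees down.
- slot_tab: Green mark of the slot to use, either of the two (green patch on the fork behind the slot, green edges at its mouth). Origin on the fork's upper face at the seat: the probe's axis goes through it when the shaft is home (1.5 mm from touching the closed end). x points into the slot from mouth to closed end; z up. Slot 15 mm wide, with a flared mouth from 24 to 36 mm before the seat.
- stand: Fixed stand with the fork: grey base 170 x 150 mm, steel column 100 mm behind the seats, 225 mm high. Fork plate 8 mm thick, upper face 200 mm above the bench, 124 mm wide, from 36 mm in front of the seats (-x) to 75 mm behind. Two slots, seats 32 mm either side of the middle (y). Origin on the bench below the middle between the seats; x points into the slots.
- thermometer: Loose bystander hanging in the other slot: yellow round cap 24 mm in diameter and 40 mm high resting on the fork, thin steel stem 8 mm in diameter and 125 mm long. Origin on its axis at the underside of the cap.
- bottle: Loose white bottle, 68 mm in diameter, 170 mm high, upright; origin under its centre.
- beaker: Loose glass beaker, 72 mm in diameter, 90 mm high, upright; origin under its centre.
- cylinder: Loose glass measuring cylinder, 28 mm in diameter on a 64 mm foot, 170 mm high, upright; origin under its centre.
- petri: Loose clear dish, 94 mm in diameter, 16 mm high; origin under its centre.
- spatula: Loose spatula lying flat, 170 mm long along its x axis.
- washbottle: Loose clear bottle with blue cap, 64 mm in diameter, 160 mm high, upright; origin under its centre.
- jar: Loose amber jar, 60 mm in diameter, 80 mm high, upright; origin under its centre.
There are look-alikes about, which are no part of the job. Of the things like the part that bears probe_grip, leave any that is red; of the rest the smaller one is meant.

How it is judged (in metres and radians):
On the way, in this order (a step that is already met when the one before it is completed fails the run):
1. the probe lies in the lowered cradle, tip end at the foot plate, and has been let go (value of joint cradle below 0.1 rad and x of probe_grip in the frame of cradle_seat between -0.006 and 0.016 m and y of probe_grip in the frame of cradle_seat between -0.007 and 0.007 m and z of probe_grip in the frame of cradle_seat between -0.006 and 0.007 m and x of probe_shoulder in the frame of cradle_seat above 0.03 m and angle between the x axis of probe_grip and the x axis of cradle_seat, either way round below 0.1 rad and contact force between the fingers and probe below 0.05 N), for 0.3 s.
2. the cradle is tipped fully up with the probe standing in it, not held (value of joint cradle above 1.22 rad and x of probe_grip in the frame of cradle_seat between -0.006 and 0.016 m and y of probe_grip in the frame of cradle_seat between -0.007 and 0.007 m and z of probe_grip in the frame of cradle_seat between -0.006 and 0.007 m and x of probe_shoulder in the frame of cradle_seat above 0.03 m and angle between the x axis of probe_grip and the x axis of cradle_seat, either way round below 0.1 rad and contact force between the fingers and probe below 0.05 N), for 0.3 s.
At the end, for the whole second after the job is handed in: The probe hangs in the green-marked slot: its axis at the cap's underside within 10 mm of the seat, cap resting on the fork (within 4 mm), cap up and within 0.1 rad of vertical, still (under 50 mm/s) and released; the thermometer hangs within 15 mm of where it was (horizontal distance between probe_shoulder and slot_tab below 0.01 m and z of probe_shoulder in the frame of slot_tab between -0.004 and 0.004 m and angle between probe_grip's own x axis and vertical below 0.1 rad and linear speed of probe below 0.05 m/s and contact force between the fingers and probe below 0.05 N and distance of thermometer from where it was at the start of the episode below 0.015 m); the robot touches nothing.
It fails at once if the thermometer is knocked or shifted more than 20 mm (distance of thermometer from where it was at the start of the episode above 0.02 m or angle between thermometer's own z axis and vertical above 0.35 rad).
It fails at once if a bottle, jar, beaker, cylinder or dish is shifted more than 30 mm or tipped ((distance of bottle from where it was at the start of the episode above 0.03 m or angle between bottle's own z axis and vertical above 0.35 rad) or (distance of beaker from where it was at the start of the episode above 0.03 m or angle between beaker's own z axis and vertical above 0.35 rad) or (distance of cylinder from where it was at the start of the episode above 0.03 m or angle between cylinder's own z axis and vertical above 0.35 rad) or (distance of petri from where it was at the start of the episode above 0.03 m or angle between petri's own z axis and vertical above 0.35 rad) or (distance of washbottle from where it was at the start of the episode above 0.03 m or angle between washbottle's own z axis and vertical above 0.35 rad) or (distance of jar from where it was at the start of the episode above 0.03 m or angle between jar's own z axis and vertical above 0.35 rad)).
It fails at once if the spatula is shifted more than 30 mm (distance of spatula from where it was at the start of the episode above 0.03 m).
It also fails if it takes over 72 s, if anything falls off the work surface, if the arm or the gripper's body presses on something with over 40 N, if the wrist force passes 120 N, or if a joint passes its speed limit or range.

## Working session

There is one attempt and no reset: what is moved stays moved. The work goes in short steps, Python scripts to look and compute and a tool call to move; the robot and the scene stay as the last step left them, time stands still between calls to the robot, and variables do not carry over. Pictures are saved under pics/ and viewed, about 8 in all and at most 12, crops included, and the job is handed in when it is done.

Besides the shell and the picture viewer there is one more tool, called after "Request:" by a JSON object that holds its "fn" and its "kwargs", one argument or row to a line. send_rows: Moves the arm, as the interface text tells. Its arguments: {"type":"object","properties":{"moves":{"type":"array","items":{"type":"array","items":{"type":"array","items":{"type":"number"}}}}},"required":["moves"]}

```bash
ls; mkdir -p pics
python3 - <<'E'
from rig import readout, capture, camera_model, bot, spot_in, regions_of
import cv2,numpy as np
s=readout.read_state();print(s['time_s'],s['position'],s['tcp_rot'],s['opening'])
for c in ['scene','top']:
    im=capture(c);cv2.imwrite(f'pics/{c}0.png',im)
    m=camera_model(c);print(c,m)
    for t in ['probe_grip','tipper','cradle','pedal','stand','slot_tab','thermometer','bottle','beaker','cylinder','petri','spatula','washbottle','jar','probe_cap_end','probe_shoulder','cradle_seat','cradle_bar']:
        print(c,t,[(np.round(d['location'],3).tolist(),round(d['p'],2)) for d in spot_in(c,t)])
a=cv2.imread('pics/scene0.png');b=cv2.imread('pics/top0.png')
print(readout.read_state()['time_s'])
E
```

```text
pics
0.0 [ 0.23274349 -0.57925664  0.22157841] [[ 9.28003317e-01  3.72571676e-01 -4.34884472e-04]
 [ 3.72571733e-01 -9.28000997e-01  2.11033694e-03]
 [ 3.82678548e-04 -2.12042534e-03 -9.99997679e-01]] 1.0018542633887695
scene {'camera_matrix': array([[438.18047593,   0.        , 254.99805576],
       [  0.        , 438.18047593, 189.44691727],
       [  0.        ,   0.        ,   1.        ]]), 'k1': 0.05608459072042501, 'pose': array([[-0.71157145, -0.54245855,  0.44654764,  1.16692367],
       [ 0.70257614, -0.55592045,  0.44422879,  0.52582378],
       [ 0.00726926,  0.62983424,  0.77669556,  1.22128916],
       [ 0.        ,  0.        ,  0.        ,  1.        ]])}
scene probe_grip [([0.543, -0.035, 0.019], 0.83), ([0.472, -0.613, 0.021], 0.55), ([0.326, -0.376, 0.024], 0.52)]
scene tipper [([0.574, -0.262, 0.013], 0.67), ([0.564, 0.261, 0.014], 0.6), ([0.53, 0.262, 0.127], 0.58)]
scene cradle [([0.532, 0.265, 0.128], 0.78)]
scene pedal [([0.531, 0.262, 0.131], 0.74), ([0.544, -0.032, 0.02], 0.46)]
scene stand [([0.577, -0.262, 0.013], 0.76), ([0.821, 0.024, 0.065], 0.23)]
scen
[... 2011 characters left out ...]
33, -0.222, 0.235], 0.42)]
top cylinder []
top petri [([0.367, 0.091, 0.017], 0.96), ([0.545, -0.039, 0.022], 0.56), ([0.728, -0.06, 0.08], 0.47)]
top spatula [([0.344, -0.1, 0.002], 0.92), ([0.545, -0.042, 0.022], 0.44)]
top washbottle [([0.614, 0.425, 0.101], 0.84)]
top jar [([0.727, -0.062, 0.084], 0.79), ([0.651, -0.446, 0.052], 0.6)]
top probe_cap_end [([0.461, -0.617, 0.028], 0.68), ([0.542, -0.038, 0.02], 0.67), ([0.378, -0.363, 0.033], 0.49)]
top probe_shoulder [([0.461, -0.623, 0.031], 0.66), ([0.545, -0.039, 0.022], 0.61), ([0.375, -0.367, 0.032], 0.44), ([0.343, -0.098, 0.002], 0.34)]
top cradle_seat [([0.53, 0.265, 0.126], 0.62)]
top cradle_bar [([0.528, 0.266, 0.124], 0.82)]
1.9
```

Run:
```python
import cv2
for c in ['scene','top']:
    a=cv2.imread(f'pics/{c}0.png');cv2.imwrite(f'pics/{c}0b.png',cv2.resize(a,(800,600),interpolation=cv2.INTER_CUBIC))
```

```text
(no output)
```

View pics/scene0b.png

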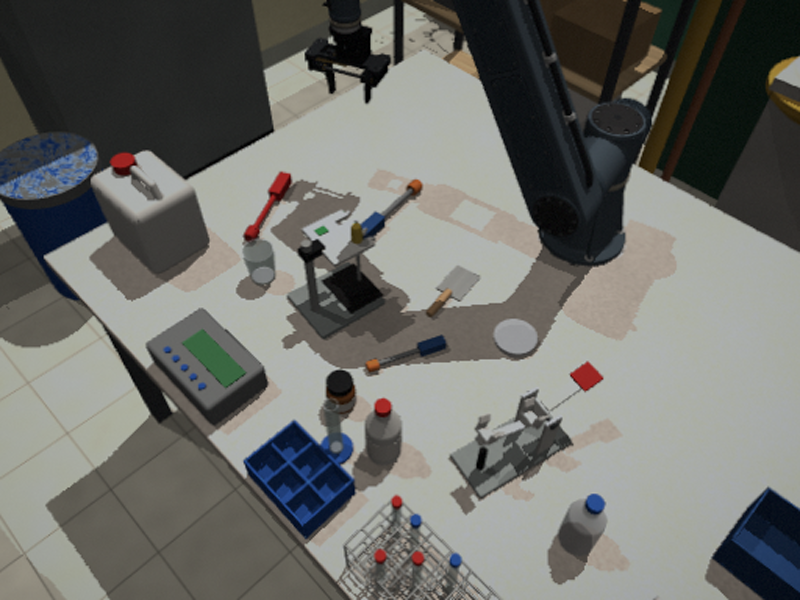

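View pics/top0b.png

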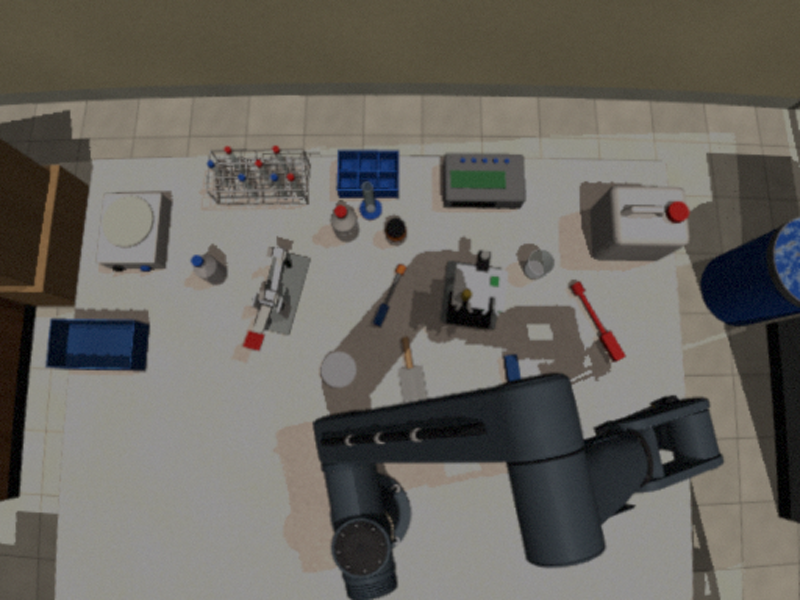

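The scene picture shows the wanted probe lying at about (372,365) orange to (440,345) blue. The cradle/tipper is at (510,430) with its red pedal at (587,376), and the fork stand is at (335,250) with its green patch at (321,231). The top view agrees: probe at (400,270)-(380,318), pedal at (255,340), stand at (475,295).

```bash
cat > h.py <<'E'
import cv2,numpy as np
from scipy.optimize import least_squares
from rig import readout, capture, camera_model, bot, spot_in, regions_of
def ray(m,uv):
    K=m['camera_matrix'];p=np.array([(uv[0]-K[0,2])/K[0,0],(uv[1]-K[1,2])/K[1,1]]);q=p.copy()
    for _ in range(20): q=p/(1+m['k1']*(q@q))
    d=m['pose'][:3,:3]@np.array([q[0],-q[1],-1]);return m['pose'][:3,3],d/np.linalg.norm(d)
def atz(m,uv,z):
    o,d=ray(m,uv);return o+d*(z-o[2])/d[2]
def proj(m,P):
    P=np.atleast_2d(P);T=m['pose'];c=(P-T[:3,3])@T[:3,:3];x=c[:,0]/-c[:,2];y=-c[:,1]/-c[:,2]
    f=1+m['k1']*(x*x+y*y);K=m['camera_matrix'];return np.c_[K[0,0]*x*f+K[0,2],K[1,1]*y*f+K[1,2]]
def tri(obs):
    A=np.zeros((3,3));b=np.zeros(3)
    for m,uv in obs:
        o,d=ray(m,uv);M=np.eye(3)-np.outer(d,d);A+=M;b+=M@o
    P=np.linalg.solve(A,b);return P,[np.linalg.norm((np.eye(3)-np.outer(ray(m,u)[1],ray(m,u)[1]))@(P-m['pose'][:3,3])) for m,u in obs]
def blobs(im,col,amin=12):
    h=cv2.cvtColor(im,cv2.COLOR_BGR2HSV)
    R={'red':[((0,140,60),(6,255,255)),((172,140,60),(180,255,255))],'orange':[((7,120,90),(18,255,255))],'blue':[((100,110,25),(125,255,255))],'green':[((45,100,40),(80,255,255))],'yellow':[((19,90,50),(34,255,255))]}[col]
    k=sum(cv2.inRange(h,np.array(a),np.array(b)) for a,b in R)
    n,l,s,c=cv2.connectedComponentsWithStats(k);return [(c[i].round(1).tolist(),int(s[i,4]),s[i,:4].tolist()) for i in range(1,n) if s[i,4]>=amin]
E
python3 - <<'E'
from h import *
for c in ['scene','top']:
    im=cv2.imread(f'pics/{c}0.png')
    for col in ['red','orange','blue','green','yellow']:
        print(c,col,blobs(im,col))
w=camera_model('wrist');s=readout.read_state()
print(w['camera_matrix'],w['k1']); R=s['tcp_rot'];print((R.T@(w['pose'][:3,3]-s['position'])).round(4),(R.T@w['pose'][:3,:3]).round(3))
cr=[]
for c,(x,y) in [('scene',(282,235)),('top',(130,148)),('scene',(175,125)),('top',(265,150))]:
    cr.append(cv2.resize(cv2.imread(f'pics/{c}0.png')[y:y+85,x:x+113],(400,300),interpolation=cv2.INTER_CUBIC))
cv2.imwrite('pics/m1.png',np.vstack([np.hstack(cr[:2]),np.hstack(cr[2:])]))
E
```

```text
scene red [([77.9, 102.3], 130, [70, 97, 16, 11]), ([171.7, 129.7], 240, [157, 110, 29, 43]), ([375.0, 240.5], 207, [365, 232, 21, 18]), ([244.5, 259.8], 81, [240, 255, 10, 10]), ([253.5, 321.0], 38, [251, 318, 6, 7]), ([242.9, 355.5], 46, [240, 352, 7, 8]), ([267.0, 356.8], 49, [264, 353, 7, 9])]
scene orange [([265.8, 117.9], 39, [261, 115, 9, 7]), ([238.2, 232.7], 46, [234, 230, 9, 7])]
scene blue [([15.3, 91.8], 17, [13, 89, 7, 7]), ([30.9, 93.3], 79, [25, 88, 14, 13]), ([54.9, 97.4], 48, [50, 90, 9, 14]), ([42.8, 100.8], 13, [41, 99, 5, 4]), ([1.4, 104.1], 14, [0, 102, 5, 6]), ([23.3, 103.5], 15, [21, 102, 5, 4]), ([36.3, 107.9], 61, [27, 105, 20, 8]), ([21.6, 111.9], 52, [14, 107, 14, 10]), ([2.9, 111.4], 24, [0, 108, 6, 7]), ([52.2, 112.9], 25, [46, 109, 12, 9]), ([9.6, 120.0], 45, [7, 113, 7, 14]), ([41.2, 115.0], 20, [38, 113, 6, 5]), ([33.0, 122.1], 15, [29, 121, 8, 3]), ([36.7, 145.6], 1530, [3, 120, 65, 72]), ([238.8, 143.0], 136, [231, 136, 15, 16]), ([276.0, 220.7], 142, [268, 215, 17, 13]), ([106.7, 223.5], 14, [105, 222, 4, 4]), ([112.2, 228.9], 14, [110, 227, 5, 5]),
[... 1230 characters left out ...]
, 128, 13, 12]), ([505.2, 164.5], 466, [496, 141, 16, 51]), ([475.9, 183.2], 2061, [449, 148, 63, 60]), ([125.9, 166.5], 37, [123, 164, 7, 6]), ([92.5, 171.0], 16, [90, 170, 6, 3]), ([243.4, 201.0], 58, [240, 195, 8, 13]), ([62.6, 219.9], 1827, [30, 204, 65, 32]), ([327.6, 235.4], 127, [323, 227, 10, 18])]
top green [([305.6, 114.5], 336, [289, 110, 34, 10]), ([316.1, 179.6], 23, [314, 177, 5, 6])]
top yellow [([298.0, 187.7], 29, [295, 185, 7, 7])]
[[333.89911611   0.         265.99923757]
 [  0.         333.89911611 191.72256632]
 [  0.           0.           1.        ]] -0.09793710938138565
[ 0.073   0.0012 -0.1619] [[ 0.     0.966  0.259]
 [ 1.    -0.     0.   ]
 [ 0.     0.259 -0.966]]
```

View pics/m1.png

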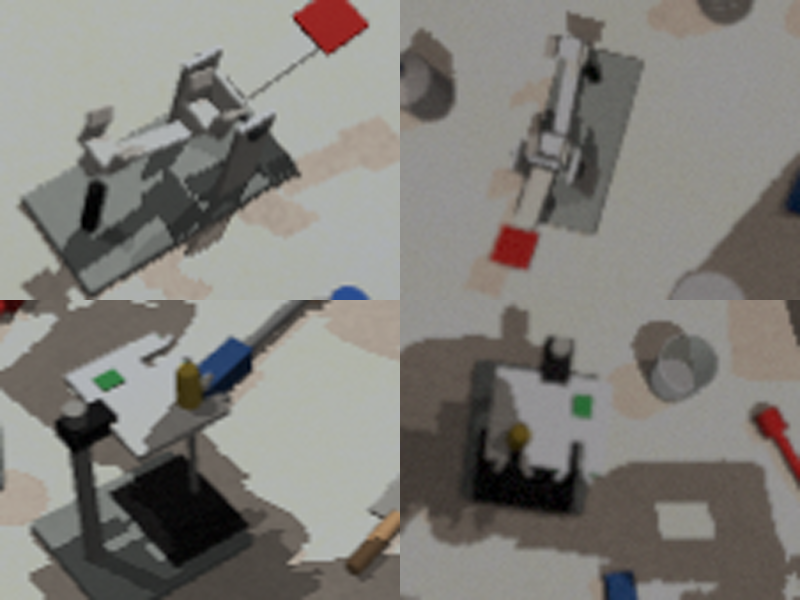

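Run:
```python
from h import *
S=camera_model('scene');T=camera_model('top')
for n,a,b in [('orange',(238.2,232.7),(256.2,172.1)),('blue',(276,220.7),(243.4,201)),('pedal',(375,240.5),(161.9,217.6)),('green',(205.3,147.1),(316.1,179.6)),('thermo',(227.9,149.3),(298,187.7))]:
    P,r=tri([(S,a),(T,b)]);print(n,P.round(4),np.round(r,4))
z=.010
for n,m,u in [('S front L',S,(288.2,292.4)),('S front R',S,(308,317.5)),('S back',S,(366.8,284.4)),('T 1',T,(181.4,161.6)),('T 2',T,(198.6,165)),('T3',T,(185.6,213.8))]: print(n,atz(m,u,z).round(4))
for n,u in [('L',(292.4,168.9)),('R',(322.3,171.8)),('green',(316.1,179.6))]: print(n,atz(T,u,.2).round(4))
print(atz(S,(205.3,147.1),.2), [atz(m,u,.012) for m,u in [(S,(238.2,232.7)),(T,(256.2,172.1)),(S,(276,220.7)),(T,(243.4,201))]])
```

```text
orange [ 0.6397 -0.075   0.0112] [0.0005 0.0005]
blue [ 0.515  -0.0222  0.0092] [0.0006 0.0006]
pedal [0.4287 0.2848 0.1374] [0.0003 0.0003]
green [ 0.5697 -0.2987  0.198 ] [0. 0.]
thermo [ 0.5348 -0.2282  0.215 ] [0.0009 0.0009]
S front L [0.6774 0.1835 0.01  ]
S front R [0.6938 0.2755 0.01  ]
S back [0.4882 0.3311 0.01  ]
T 1 [0.6845 0.2477 0.01  ]
T 2 [0.6698 0.1724 0.01  ]
T3 [0.4587 0.2193 0.01  ]
L [ 0.6092 -0.2107  0.2   ]
R [ 0.5992 -0.3223  0.2   ]
green [ 0.5693 -0.2984  0.2   ]
[ 0.57087022 -0.29704114  0.2       ] [array([ 0.63978486, -0.07413957,  0.012     ]), array([ 0.63985741, -0.07544927,  0.012     ]), array([ 0.51613302, -0.02037473,  0.012     ]), array([ 0.5149529 , -0.02280596,  0.012     ])]
```

Request:
{"fn": "send_rows", "kwargs": {
  "moves": [
    [[0,0,0,3.25,-3.13,-0.8,-1],[0,0,0,3.25,-3.13,-0.8,-1],[0,0,0,3.25,-3.13,-0.8,-1],[0,0,0,3.25,-3.13,-0.8,-1],[0,0,0,3.25,-3.13,-0.8,-1]]
  ]
}}

```text
time_s: 2.4
position: [0.3259, -0.3726, 0.2629]
tcp_rot: [[0.928, 0.372, 0.0], [0.372, -0.928, -0.0], [0.0, 0.0, -1.0]]
force: [0.0, -0.1, -0.3]
opening: 0.633
```

Request:
{"fn": "send_rows", "kwargs": {
  "moves": [
    [[0,0,0,3.25,-3.13,-0.8,-1],[0,0,0,3.25,-3.13,-0.8,-1],[0,0,0,3.25,-3.13,-0.8,-1],[0,0,0,3.25,-3.13,-0.8,-1],[0,0,0,3.25,-3.13,-0.8,-1]]
  ]
}}

```text
time_s: 2.9
position: [0.4183, -0.1667, 0.3032]
tcp_rot: [[0.928, 0.372, 0.001], [0.372, -0.928, -0.0], [0.001, 0.001, -1.0]]
force: [0.8, -1.1, -0.1]
opening: 0.17
```

Request:
{"fn": "send_rows", "kwargs": {
  "moves": [
    [[0,0,0,3.25,-3.13,0,-1],[0,0,0,3.25,-3.13,0,-1],[0,0,0,3.25,-3.13,0,-1],[0,0,0,3.25,-3.13,0,-1],[0,0,0,3.25,-3.13,0,-1]]
  ]
}}

```text
time_s: 3.4
position: [0.5109, 0.0392, 0.3028]
tcp_rot: [[0.928, 0.373, 0.001], [0.373, -0.928, -0.0], [0.001, 0.001, -1.0]]
force: [1.3, -1.0, 0.0]
opening: 0.007
```

Request:
{"fn": "send_rows", "kwargs": {
  "moves": [
    [[0,0,0,3.25,-3.13,0,-1],[0,0,0,3.25,-3.13,0,-1],[0,0,0,3.25,-3.13,0,-1],[0,0,0,3.25,-3.13,0,-1],[0,0,0,3.25,-3.13,0,-1]]
  ]
}}

```text
time_s: 3.9
position: [0.6033, 0.245, 0.3026]
tcp_rot: [[0.928, 0.373, 0.0], [0.373, -0.928, -0.0], [0.0, 0.0, -1.0]]
force: [0.9, -0.6, 1.1]
opening: 0.004
```

Request:
{"fn": "send_rows", "kwargs": {
  "moves": [
    [[0,0,-8.5,0,0,0,-1],[0,0,-8.5,0,0,0,-1],[0,0,-8.5,0,0,0,-1],[0,0,-8.5,0,0,0,-1],[0,0,-8.5,0,0,0,-1]]
  ]
}}

```text
time_s: 4.4
position: [0.6027, 0.2433, 0.3024]
tcp_rot: [[0.427, 0.904, -0.0], [0.904, -0.427, -0.0], [-0.0, -0.0, -1.0]]
force: [-0.0, 0.1, -0.2]
opening: 0.008
```

Request:
{"fn": "send_rows", "kwargs": {
  "moves": [
    [[0,0,-8.5,0,0,0,-1],[0,0,-8.5,0,0,0,-1],[0,0,-8.5,0,0,0,-1],[0,0,-8.5,0,0,0,-1],[0,0,-8.5,0,0,0,-1]]
  ]
}}

```text
time_s: 4.9
position: [0.6028, 0.2431, 0.3025]
tcp_rot: [[-0.296, 0.955, -0.0], [0.955, 0.296, -0.0], [0.0, -0.0, -1.0]]
force: [-0.5, 0.1, 0.8]
opening: 0.004
```

Request:
{"fn": "send_rows", "kwargs": {
  "moves": [
    [[0,0,-8.5,0,0,0,-1],[0,0,-8.5,0,0,0,-1],[0,0,-8.5,0,0,0,-1],[0,0,-8.5,0,0,0,-1],[0,0,-8.5,0,0,0,-1]]
  ]
}}

```text
time_s: 5.4
position: [0.6028, 0.2431, 0.3025]
tcp_rot: [[-0.864, 0.504, -0.0], [0.504, 0.864, -0.0], [0.0, -0.0, -1.0]]
force: [0.2, -0.4, -0.3]
opening: 0.005
```

Request:
{"fn": "send_rows", "kwargs": {
  "moves": [
    [[0,0,-8.5,0,0,0,-1],[0,0,-8.5,0,0,0,-1],[0,0,0,0,0,0,-1],[0,0,0,0,0,0,-1],[0,0,0,0,0,0,-1]]
  ]
}}

```text
time_s: 5.9
position: [0.6028, 0.2431, 0.3025]
tcp_rot: [[-0.971, 0.238, -0.0], [0.238, 0.971, -0.0], [0.0, -0.0, -1.0]]
force: [-0.3, -0.5, 0.6]
opening: 0.006
```

```bash
cat >> h.py <<'E'
def tip_pts(hx,hy,yaw,th):
    "dict of named model points of tipper in world"
    c,s=np.cos(th),np.sin(th);Z=lambda a,y,n:(a*c-n*s,y,.11+a*s+n*c)
    L={'plate':None}
    def W(p):
        p=np.atleast_2d(p);cy,sy=np.cos(yaw),np.sin(yaw);return np.c_[hx+cy*p[:,0]-sy*p[:,1],hy+sy*p[:,0]+cy*p[:,1],p[:,2]]
    a=th-np.radians(35);P=lambda d,y,n:(-d*np.cos(a)+n*np.sin(-a)*-1*-1*1.0,y,.11-d*np.sin(a)+n*np.cos(a))
    return dict(bracket=W([(-.018,-.037,.126),(.018,-.037,.126),(.018,.037,.126),(-.018,.037,.126)]),
      s1=W([Z(.006,-.024,.012),Z(.03,-.024,.012),Z(.03,.024,.012),Z(.006,.024,.012)]),
      s2=W([Z(.118,-.024,.012),Z(.142,-.024,.012),Z(.142,.024,.012),Z(.118,.024,.012)]),
      bar=W([Z(.03,-.008,-.028),Z(.118,-.008,-.028),Z(.118,.008,-.028),Z(.03,.008,-.028)]),
      pedal=W([P(.084,-.022,.005),P(.128,-.022,.005),P(.128,.022,.005),P(.084,.022,.005)]),
      axis=W([Z(0,0,0),Z(.178,0,0)]))
def draw(im,m,d,col=(0,255,0)):
    for k,v in d.items():
        cv2.polylines(im,[(proj(m,v)*8).round().astype(np.int32)],True,col,1,cv2.LINE_AA,3)
E
python3 - <<'E'
from h import *
m=camera_model('wrist');im=capture('wrist');cv2.imwrite('pics/w1raw.png',im)
print(blobs(im,'red'))
draw(im,m,tip_pts(.530,.2615,np.radians(-13),.40))
cv2.imwrite('pics/w1.png',cv2.resize(im,(800,600),interpolation=cv2.INTER_CUBIC))
E
```

```text
[([265.4, 2.7], 299, [243, 0, 47, 7])]
```

View pics/w1.png

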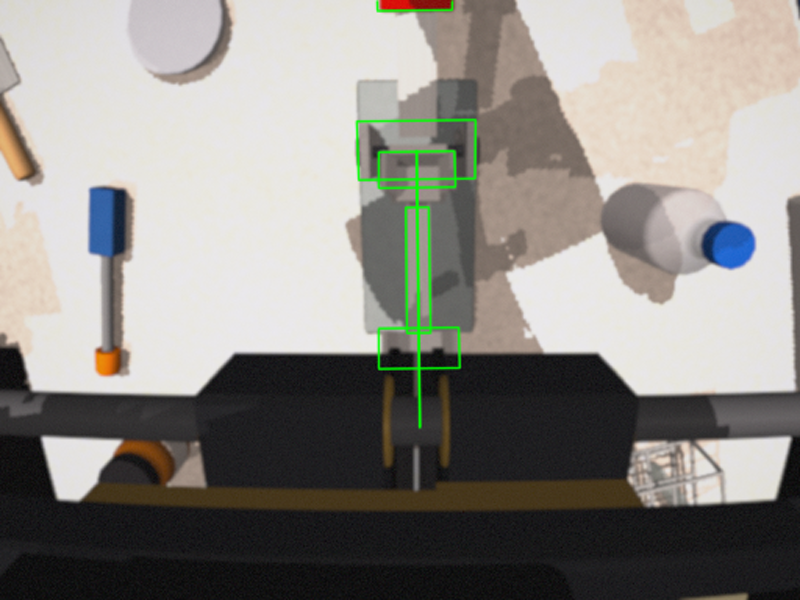

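The overlay matches the tipper well: brackets at (417,150), saddles at (417,170) and (419,348), bar at (418,265). The probe shows at (107,220) cap to (107,360) tip. Next I press the bar down.

Request:
{"fn": "send_rows", "kwargs": {
  "moves": [
    [[0,0,0,0,0,3.2,-1],[0,0,0,0,0,3.2,-1],[0,0,0,0,0,3.2,-1],[0,0,0,0,0,3.2,-1],[0,0,0,0,0,2.6,-1]]
  ]
}}

```text
time_s: 6.45
position: [0.6022, 0.243, 0.1467]
tcp_rot: [[-0.972, 0.237, -0.001], [0.237, 0.972, -0.0], [0.001, -0.001, -1.0]]
force: [0.2, 0.4, 0.5]
opening: 0.007
```

Request:
{"fn": "send_rows", "kwargs": {
  "moves": [
    [[0,0,0,0,0,0.9,-1],[0,0,0,0,0,0.9,-1],[0,0,0,0,0,0.9,-1],[0,0,0,0,0,0.9,-1],[0,0,0,0,0,0.9,-1]]
  ]
}}

```text
time_s: 6.95
position: [0.6038, 0.2434, 0.1043]
tcp_rot: [[-0.972, 0.236, 0.003], [0.236, 0.972, 0.001], [-0.002, 0.001, -1.0]]
force: [-0.3, -0.1, 2.9]
opening: 0.004
```

Request:
{"fn": "send_rows", "kwargs": {
  "moves": [
    [[0,0,0,0,0,0.7,-1],[0,0,0,0,0,0.7,-1],[0,0,0,0,0,0.5,-1],[0,0,0,0,0,0.2,-1],[0,0,0,0,0,0.1,-1]]
  ]
}}

```text
time_s: 7.45
position: [0.6018, 0.2432, 0.0823]
tcp_rot: [[-0.972, 0.235, -0.002], [0.235, 0.972, -0.0], [0.002, -0.001, -1.0]]
force: [-6.0, 0.4, 13.8]
opening: 0.001
```

Request:
{"fn": "send_rows", "kwargs": {
  "moves": [
    [[0,0,0,0,0,-4.3,-1],[0,0,0,0,0,-4.3,-1],[0,0,0,0,0,-4.3,-1],[0,0,0,0,0,-4.3,-1],[0,0,0,0,0,-4.3,-1]]
  ]
}}

```text
time_s: 7.95
position: [0.6034, 0.2426, 0.2981]
tcp_rot: [[-0.972, 0.236, 0.002], [0.236, 0.972, -0.001], [-0.002, -0.0, -1.0]]
force: [0.9, -0.4, -0.1]
opening: 0.007
```

Request:
{"fn": "send_rows", "kwargs": {
  "moves": [
    [[0,0,0,-0.45,-2.9,0,1],[0,0,0,-0.45,-2.9,0,1],[0,0,0,-0.45,-2.9,0,1],[0,0,0,-0.45,-2.9,0,1],[0,0,0,-0.45,-2.9,0,1]]
  ]
}}

```text
time_s: 8.45
position: [0.591, 0.0952, 0.2964]
tcp_rot: [[-0.972, 0.236, 0.002], [0.236, 0.972, -0.001], [-0.002, -0.001, -1.0]]
force: [-0.0, -0.1, 1.4]
opening: 0.373
```

Request:
{"fn": "send_rows", "kwargs": {
  "moves": [
    [[0,0,0,-0.45,-2.9,0,1],[0,0,0,-0.45,-2.9,0,1],[0,0,0,-0.45,-2.9,0,1],[0,0,0,-0.45,-2.9,0,1],[0,0,0,-0.45,-2.9,0,1]]
  ]
}}

```text
time_s: 8.95
position: [0.5785, -0.0512, 0.2964]
tcp_rot: [[-0.972, 0.236, 0.001], [0.236, 0.972, -0.001], [-0.001, -0.001, -1.0]]
force: [0.6, 0.5, 0.0]
opening: 0.835
```

Request:
{"fn": "send_rows", "kwargs": {
  "moves": [
    [[0,0,8.59,0,0,0.5,1],[0,0,8.59,0,0,0.5,1],[0,0,8.59,0,0,0.5,1],[0,0,8.59,0,0,0.5,1],[0,0,8.59,0,0,0.5,1]]
  ]
}}

```text
time_s: 9.45
position: [0.5787, -0.0502, 0.2711]
tcp_rot: [[-0.545, 0.838, 0.001], [0.838, 0.545, -0.001], [-0.002, 0.0, -1.0]]
force: [-0.5, 1.1, 0.1]
opening: 0.998
```

Request:
{"fn": "send_rows", "kwargs": {
  "moves": [
    [[0,0,8.59,0,0,0.5,1],[0,0,8.59,0,0,0.5,1],[0,0,8.59,0,0,0.5,1],[0,0,8.59,0,0,0.5,1],[0,0,8.59,0,0,0.5,1]]
  ]
}}

```text
time_s: 9.95
position: [0.5787, -0.05, 0.2461]
tcp_rot: [[0.172, 0.985, 0.001], [0.985, -0.172, -0.001], [-0.001, 0.001, -1.0]]
force: [-0.7, -0.8, 1.3]
opening: 1.001
```

Request:
{"fn": "send_rows", "kwargs": {
  "moves": [
    [[0,0,8.59,0,0,0.5,1],[0,0,8.59,0,0,0.5,1],[0,0,8.59,0,0,0.5,1],[0,0,8.59,0,0,0.5,1],[0,0,8.59,0,0,0.5,1]]
  ]
}}

```text
time_s: 10.45
position: [0.5788, -0.05, 0.2211]
tcp_rot: [[0.797, 0.604, 0.001], [0.604, -0.797, -0.001], [0.0, 0.002, -1.0]]
force: [0.1, 0.2, -0.1]
opening: 1.003
```

Request:
{"fn": "send_rows", "kwargs": {
  "moves": [
    [[0,0,8.59,0,0,0.5,1],[0,0,8.59,0,0,0.5,1],[0,0,8.59,0,0,0.5,1],[0,0,8.59,0,0,0.5,1],[0,0,8.59,0,0,0.5,1]]
  ]
}}

```text
time_s: 10.95
position: [0.5788, -0.05, 0.1961]
tcp_rot: [[0.995, -0.101, 0.001], [-0.101, -0.995, -0.001], [0.001, 0.001, -1.0]]
force: [0.3, 0.3, 0.2]
opening: 0.995
```

Request:
{"fn": "send_rows", "kwargs": {
  "moves": [
    [[0,0,8.59,0,0,0.5,1],[0,0,8.59,0,0,0.5,1],[0,0,0,0,0,0,1],[0,0,0,0,0,0,1],[0,0,0,0,0,0,1]]
  ]
}}

```text
time_s: 11.45
position: [0.5786, -0.0496, 0.1868]
tcp_rot: [[0.924, -0.382, 0.001], [-0.382, -0.924, -0.0], [0.001, 0.0, -1.0]]
force: [0.6, -0.2, 0.2]
opening: 1.0
```

Run:
```python
from h import *
s=readout.read_state();m=camera_model('wrist');im=capture('wrist');cv2.imwrite('pics/w2.png',im)
print(s['time_s'],s['position'],np.degrees(np.arctan2(s['tcp_rot'][1,0],s['tcp_rot'][0,0])),s['joint_positions'])
o=blobs(im,'orange');b=blobs(im,'blue');print(o,b)
for c in o+b: print(atz(m,c[0],.018).round(4))
```

```text
11.45 [ 0.57864624 -0.0495562   0.18678298] -22.482489761342393 [-1.59067782e+01  2.92938309e+01  9.07263542e+01 -1.45945077e-02
  5.99233081e+01  9.65830226e+01]
[([214.3, 27.5], 649, [176, 0, 61, 43]), ([263.2, 107.5], 570, [252, 95, 24, 26]), ([360.1, 297.6], 487, [344, 284, 31, 30])] [([112.7, 3.1], 259, [92, 0, 42, 9]), ([263.5, 232.6], 886, [253, 209, 22, 46])]
[ 0.7289 -0.0589  0.018 ]
[ 0.6435 -0.0727  0.018 ]
[ 0.4076 -0.0945  0.018 ]
[0.789 0.02  0.018]
[ 0.5241 -0.0233  0.018 ]
```

View pics/w2.png

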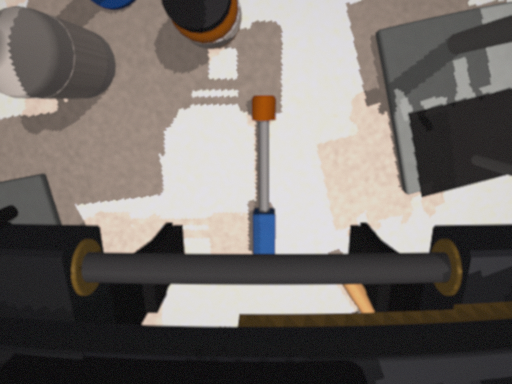

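The picture shows the probe centred between the open jaws, parallel to tool x, with the orange guard at (263,107) and the cap at (263,232). I descend and grip.

Request:
{"fn": "send_rows", "kwargs": {
  "moves": [
    [[0,0,0,0,0,4,1],[0,0,0,0,0,4,1],[0,0,0,0,0,4,1],[0,0,0,0,0,4,1],[0,0,0,0,0,1.2,1]]
  ]
}}

```text
time_s: 12.0
position: [0.5757, -0.0487, 0.0111]
tcp_rot: [[0.924, -0.383, -0.007], [-0.383, -0.924, 0.002], [-0.007, 0.001, -1.0]]
force: [-0.6, 0.5, 0.1]
opening: 0.999
```

Request:
{"fn": "send_rows", "kwargs": {
  "moves": [
    [[0,0,0,0,0,0.7,0],[0,0,0,0,0,0.4,-1],[0,0,0,0,0,0,-1],[0,0,0,0,0,0,-1],[0,0,0,0,0,0,-1]]
  ]
}}

```text
time_s: 12.5
position: [0.5792, -0.0495, 0.0049]
tcp_rot: [[0.923, -0.384, 0.003], [-0.384, -0.923, -0.001], [0.003, -0.0, -1.0]]
force: [0.2, 0.3, -0.4]
opening: 0.636
```

Request:
{"fn": "send_rows", "kwargs": {
  "moves": [
    [[0,0,0,0,0,0,-1],[0,0,0,0,0,0,-1],[0,0,0,0,0,0,-1],[0,0,0,0,0,0,-1],[0,0,0,0,0,0,-1]]
  ]
}}

```text
time_s: 13.0
position: [0.5783, -0.0493, 0.0035]
tcp_rot: [[0.923, -0.384, -0.0], [-0.384, -0.923, 0.0], [-0.0, -0.0, -1.0]]
force: [0.7, 0.8, -0.3]
opening: 0.173
```

Request:
{"fn": "send_rows", "kwargs": {
  "moves": [
    [[0,0,0,0,0,0,-1],[0,0,0,0,0,0,-1],[0,0,0,0,0,0,-1],[0,0,0,0,0,-1,-1],[0,0,0,0,0,-2,-1]]
  ]
}}

```text
time_s: 13.5
position: [0.5768, -0.049, 0.0328]
tcp_rot: [[0.923, -0.384, -0.004], [-0.384, -0.923, 0.001], [-0.004, 0.001, -1.0]]
force: [0.2, 0.4, -0.7]
opening: 0.113
```

Request:
{"fn": "send_rows", "kwargs": {
  "moves": [
    [[0,0,0,0,0,-4,-1],[0,0,0,0,0,-4,-1],[0,0,0,0,0,-4,-1],[0,0,0,0,0,-4,-1],[0,0,0,0,0,-4,-1]]
  ]
}}

```text
time_s: 14.0
position: [0.5776, -0.0492, 0.2358]
tcp_rot: [[0.923, -0.384, -0.0], [-0.384, -0.923, -0.0], [-0.0, 0.0, -1.0]]
force: [0.7, -0.2, -1.4]
opening: 0.115
```

Run:
```python
from h import *
s=readout.read_state();m=camera_model('wrist');im=capture('wrist');cv2.imwrite('pics/w3.png',im)
print(s['position'],s['opening'],s['force'],s['moment'])
print(blobs(im,'orange'),blobs(im,'blue'))
# probe pose in tool frame from wrist: guard centre if axis lies at tool z offset
R=s['tcp_rot'];p=s['position']
for c in blobs(im,'orange')[:2]+blobs(im,'blue')[:2]:
    print(c[0],(R.T@(atz(m,c[0],p[2]+.0085+.005)-p)).round(4))
```

```text
[ 0.577563   -0.04916566  0.23575901] 0.11478643951000586 [ 0.66236944 -0.16642621 -1.42411303] [ 0.0789993   0.00024093 -0.00521373]
[([221.6, 34.9], 517, [186, 0, 55, 50]), ([266.5, 112.7], 2783, [241, 84, 52, 59])] [([129.9, 7.1], 675, [105, 0, 51, 19])]
[221.6, 34.9] [ 0.1012 -0.0192 -0.0135]
[266.5, 112.7] [ 0.0689 -0.0005 -0.0135]
[129.9, 7.1] [ 0.1135 -0.0578 -0.0135]
```

Request:
{"fn": "send_rows", "kwargs": {
  "moves": [
    [[0,0,-8.59,0,0,0,-1],[0,0,-8.59,0,0,0,-1],[0,0,-8.59,0,0,0,-1],[0,0,-8.59,0,0,0,-1],[0,0,-8.59,0,0,0,-1]]
  ]
}}

```text
time_s: 14.55
position: [0.5777, -0.0492, 0.2338]
tcp_rot: [[0.935, 0.354, -0.0], [0.354, -0.935, -0.0], [-0.0, -0.0, -1.0]]
force: [-0.7, -0.1, -0.0]
opening: 0.117
```

Request:
{"fn": "send_rows", "kwargs": {
  "moves": [
    [[0,0,-8.59,0,0,0,-1],[0,0,-8.59,0,0,0,-1],[0,0,-8.59,0,0,0,-1],[0,0,-8.59,0,0,0,-1],[0,0,-8.59,0,0,0,-1]]
  ]
}}

```text
time_s: 15.05
position: [0.5777, -0.0492, 0.2337]
tcp_rot: [[0.444, 0.896, -0.001], [0.896, -0.444, -0.0], [-0.0, -0.0, -1.0]]
force: [0.8, 0.6, -1.3]
opening: 0.111
```

Request:
{"fn": "send_rows", "kwargs": {
  "moves": [
    [[0,0,-8.59,0,0,0,-1],[0,0,-8.59,0,0,0,-1],[0,0,-8.59,0,0,0,-1],[0,0,-8.59,0,0,0,-1],[0,0,-8.59,0,0,0,-1]]
  ]
}}

```text
time_s: 15.55
position: [0.5777, -0.0492, 0.2337]
tcp_rot: [[-0.286, 0.958, -0.0], [0.958, 0.286, 0.0], [0.0, -0.0, -1.0]]
force: [0.6, 0.3, 0.1]
opening: 0.112
```

Request:
{"fn": "send_rows", "kwargs": {
  "moves": [
    [[0,0,-8.59,0,0,0,-1],[0,0,-8.59,0,0,0,-1],[0,0,-8.59,0,0,0,-1],[0,0,-8.59,0,0,0,-1],[0,0,-8.59,0,0,0,-1]]
  ]
}}

```text
time_s: 16.05
position: [0.5777, -0.0492, 0.2337]
tcp_rot: [[-0.862, 0.507, -0.0], [0.507, 0.862, 0.0], [0.0, -0.0, -1.0]]
force: [-0.4, 0.6, 0.1]
opening: 0.116
```

Request:
{"fn": "send_rows", "kwargs": {
  "moves": [
    [[0,0,-8.59,0,0,0,-1],[0,0,-8.59,0,0,0,-1],[0,0,-0.6,0,0,0,-1],[0,0,0,0.26,2.92,0,-1],[0,0,0,0.26,2.92,0,-1]]
  ]
}}

```text
time_s: 16.55
position: [0.5862, 0.0087, 0.2337]
tcp_rot: [[-0.973, 0.231, -0.0], [0.231, 0.973, 0.0], [0.0, -0.0, -1.0]]
force: [0.6, 0.4, -1.5]
opening: 0.114
```

Request:
{"fn": "send_rows", "kwargs": {
  "moves": [
    [[0,0,0,0.26,2.92,0,-1],[0,0,0,0.26,2.92,0,-1],[0,0,0,0.26,2.92,0,-1],[0,0,0,0.26,2.92,0,-1],[0,0,0,0.26,2.92,0,-1]]
  ]
}}

```text
time_s: 17.05
position: [0.6063, 0.1551, 0.2336]
tcp_rot: [[-0.974, 0.229, -0.0], [0.229, 0.974, -0.0], [0.0, -0.0, -1.0]]
force: [0.5, 0.4, -0.2]
opening: 0.112
```

Request:
{"fn": "send_rows", "kwargs": {
  "moves": [
    [[0,0,0,0.26,2.92,0,-1],[0,0,0,0.26,2.92,0,-1],[0,0,0,0.26,2.92,0,-1],[0,0,0,0,0,0,-1],[0,0,0,0,0,0,-1]]
  ]
}}

```text
time_s: 17.55
position: [0.6182, 0.2413, 0.2333]
tcp_rot: [[-0.974, 0.226, -0.001], [0.226, 0.974, -0.001], [0.001, -0.001, -1.0]]
force: [0.7, -0.5, -0.6]
opening: 0.114
```

Run:
```python
from h import *
s=readout.read_state();m=camera_model('wrist');im=capture('wrist')
print(s['position'],np.degrees(np.arctan2(s['tcp_rot'][1,0],s['tcp_rot'][0,0])))
print(blobs(im,'orange'))
d=tip_pts(.530,.2615,np.radians(-13),0.);d.pop('bar')
draw(im,m,d)
t=capture('top');draw(t,camera_model('top'),d)
a=cv2.resize(im,(800,600),interpolation=cv2.INTER_CUBIC)[:480]
cv2.imwrite('pics/w4.png',np.hstack([a[:,100:620],cv2.resize(t[145:245,130:188],(278,480),interpolation=cv2.INTER_CUBIC)]))
```

```text
[0.61819464 0.24132825 0.23327031] 166.95185750863823
[([266.5, 112.6], 2944, [240, 84, 53, 59]), ([60.0, 303.1], 429, [40, 293, 37, 24])]
```

View pics/w4.png

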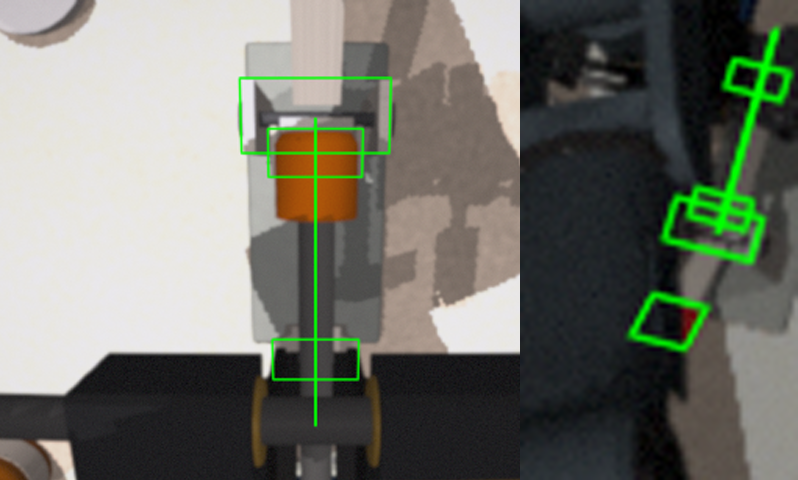

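The wrist crop shows the orange guard at (316,175) and the bracket pair centred near column 319, so I shift about 1.5 mm in +y and lower.

Request:
{"fn": "send_rows", "kwargs": {
  "moves": [
    [[0,0,0,0,0.15,3,-1],[0,0,0,0,0,3,-1],[0,0,0,0,0,3,-1],[0,0,0,0,0,1.5,-1],[0,0,0,0,0,0.5,-1]]
  ]
}}

```text
time_s: 18.15
position: [0.618, 0.2412, 0.1217]
tcp_rot: [[-0.974, 0.227, -0.004], [0.227, 0.974, -0.001], [0.004, -0.002, -1.0]]
force: [-0.9, 0.2, -0.8]
opening: 0.115
```

Request:
{"fn": "send_rows", "kwargs": {
  "moves": [
    [[0,0,0,0,0,0.5,-1],[0,0,0,0,0,0.5,-1],[0,0,0,0,0,0.5,-1],[0,0,0,0,0,0.3,-1],[0,0,0,0,0,0,-1]]
  ]
}}

```text
time_s: 18.65
position: [0.6189, 0.2426, 0.1055]
tcp_rot: [[-0.974, 0.225, -0.0], [0.225, 0.974, 0.0], [0.0, -0.0, -1.0]]
force: [0.2, -0.9, -0.9]
opening: 0.114
```

Request:
{"fn": "send_rows", "kwargs": {
  "moves": [
    [[0,0,0,0,0,0.2,-1],[0,0,0,0,0,0.1,-1],[0,0,0,0,0,0.05,-1],[0,0,0,0,0,0,-1],[0,0,0,0,0,0,-1]]
  ]
}}

```text
time_s: 19.15
position: [0.6191, 0.2426, 0.1021]
tcp_rot: [[-0.974, 0.225, 0.0], [0.225, 0.974, 0.0], [-0.0, 0.0, -1.0]]
force: [-0.1, 0.1, -1.2]
opening: 0.115
```

Run:
```python
from h import *
s=readout.read_state();print(s['position'],s['force'],s['moment'])
m=camera_model('wrist');im=capture('wrist');cv2.imwrite('pics/w5.png',im)
a=cv2.resize(im,(800,600),interpolation=cv2.INTER_CUBIC)
sc=capture('scene');cv2.imwrite('pics/s5.png',sc)
cv2.imwrite('pics/w5b.png',np.hstack([a[:400,200:620],cv2.resize(sc[225:315,275:361],(380,400),interpolation=cv2.INTER_CUBIC)]))
```

```text
[0.61912705 0.24255677 0.1021073 ] [-0.07395479  0.11432122 -1.24112276] [ 0.07662617 -0.1217495  -0.002427  ]
```

View pics/w5b.png

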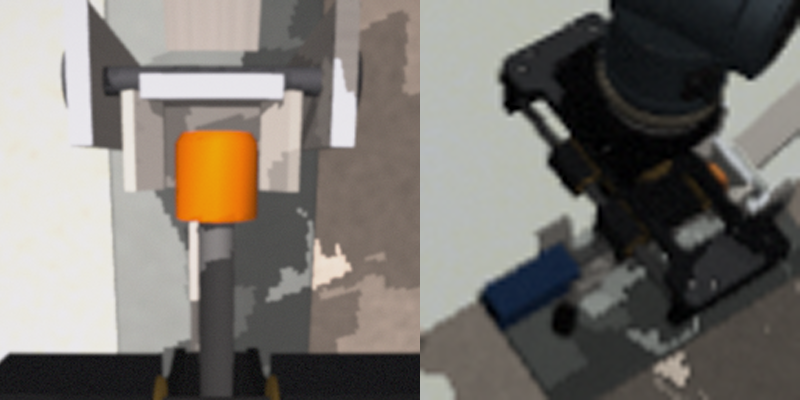

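The wrist crop shows the guard (columns 176-257) sitting slightly right of the saddle centre (212) and about 9 mm short of the foot plate. I move 7 mm toward the hinge and 1 mm back in y, then release.

Request:
{"fn": "send_rows", "kwargs": {
  "moves": [
    [[0,0,0,0.3,-0.1,0,-1],[0,0,0,0.4,0,0,-1],[0,0,0,0,0,0.05,-1],[0,0,0,0,0,0,-1],[0,0,0,0,0,0,-0.4]]
  ]
}}

```text
time_s: 19.75
position: [0.6122, 0.2432, 0.1017]
tcp_rot: [[-0.974, 0.225, 0.0], [0.225, 0.974, 0.0], [-0.0, 0.0, -1.0]]
force: [-0.2, 0.4, 0.1]
opening: 0.151
```

Request:
{"fn": "send_rows", "kwargs": {
  "moves": [
    [[0,0,0,0,0,0,-0.4],[0,0,0,0,0,0,-0.2],[0,0,0,0,0,0,-0.2],[0,0,0,0,0,0,-0.2],[0,0,0,0,0,0,-0.2]]
  ]
}}

```text
time_s: 20.25
position: [0.6121, 0.2431, 0.1016]
tcp_rot: [[-0.974, 0.225, 0.0], [0.225, 0.974, 0.0], [-0.0, 0.0, -1.0]]
force: [0.3, -0.6, 0.1]
opening: 0.398
```

Run:
```python
from h import *
s=readout.read_state();print(s['position'],s['opening'],s['force'])
m=camera_model('wrist');im=capture('wrist');cv2.imwrite('pics/w6.png',im)
print(blobs(im,'orange'))
a=cv2.resize(im,(800,600),interpolation=cv2.INTER_CUBIC);cv2.imwrite('pics/w6b.png',a[:400,200:620])
```

```text
[0.61207699 0.24309576 0.10156324] 0.397574145887603 [ 0.28677702 -0.5842533   0.05353863]
[([266.3, 113.4], 2574, [240, 82, 54, 61])]
```

View pics/w6b.png

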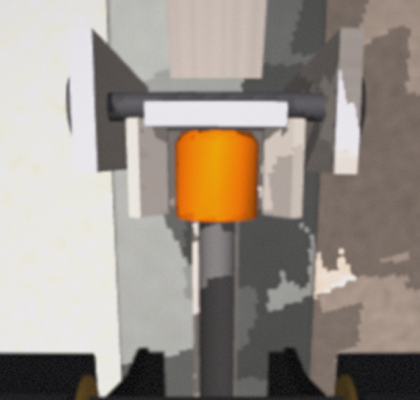

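The probe sits centred in the saddle with about a 2 mm gap to the foot plate, and the fingers are open. I lift, cross to the pedal and press.

Request:
{"fn": "send_rows", "kwargs": {
  "moves": [
    [[0,0,0,0,0,-2,-0.2],[0,0,0,0,0,-4.5,-0.2],[0,0,0,0,0,-4.5,-0.2],[0,0,0,0,0,-4.5,-1],[0,0,0,0,0,-4.5,-1]]
  ]
}}

```text
time_s: 20.8
position: [0.6117, 0.243, 0.3034]
tcp_rot: [[-0.974, 0.225, -0.0], [0.225, 0.974, -0.0], [0.0, -0.0, -1.0]]
force: [0.7, -0.3, 0.1]
opening: 0.297
```

Request:
{"fn": "send_rows", "kwargs": {
  "moves": [
    [[0,0,0,3.64,0,0,-1],[0,0,0,3.64,0,0,-1],[0,0,0,3.64,0,0,-1],[0,0,0,3.64,0,0,-1],[0,0,0,3.64,0,0,-1]]
  ]
}}

```text
time_s: 21.3
position: [0.4331, 0.2842, 0.3017]
tcp_rot: [[-0.974, 0.226, 0.0], [0.226, 0.974, 0.0], [-0.0, 0.0, -1.0]]
force: [-0.1, -0.1, 0.3]
opening: 0.007
```

Request:
{"fn": "send_rows", "kwargs": {
  "moves": [
    [[0,0,0,0,0,3,-1],[0,0,0,0,0,3,-1],[0,0,0,0,0,3,-1],[0,0,0,0,0,2,-1],[0,0,0,0,0,0,-1]]
  ]
}}

```text
time_s: 21.8
position: [0.4328, 0.2834, 0.1893]
tcp_rot: [[-0.974, 0.225, -0.006], [0.225, 0.974, -0.002], [0.005, -0.003, -1.0]]
force: [-0.0, 0.2, -0.1]
opening: 0.008
```

Run:
```python
from h import *
s=readout.read_state();print(s['position'],s['opening'],s['force'])
S=camera_model('scene');sc=capture('scene');t=capture('top');cv2.imwrite('pics/s7.png',sc);cv2.imwrite('pics/t7.png',t)
print(blobs(sc,'red'),blobs(sc,'orange'),[b for b in blobs(sc,'blue') if 250<b[0][0]<350],[b for b in blobs(t,'blue') if 130<b[0][0]<230 and b[0][1]>120])
for th in (0,.05): 
  d=tip_pts(.527,.2625,np.radians(-13),th);print(proj(S,d['pedal'].mean(0)),proj(S,d['axis'][1]),proj(camera_model('top'),d['axis'][1]))
cv2.imwrite('pics/s7b.png',cv2.resize(sc[200:320,275:435],(800,600),interpolation=cv2.INTER_CUBIC))
```

```text
[0.43277321 0.28343411 0.18925306] 0.008010906254056187 [-0.02418897  0.20215771 -0.12477269]
[([77.9, 102.3], 131, [70, 97, 16, 11]), ([171.7, 129.7], 239, [157, 110, 29, 43]), ([371.0, 238.9], 125, [364, 231, 20, 16]), ([244.5, 259.8], 81, [240, 255, 10, 10]), ([253.5, 321.0], 38, [251, 318, 6, 7]), ([242.9, 355.5], 46, [240, 352, 7, 8]), ([267.0, 356.9], 50, [264, 353, 7, 9])] [([265.8, 117.9], 39, [261, 115, 9, 7]), ([341.2, 263.7], 38, [337, 261, 9, 7])] [([301.7, 286.8], 201, [291, 278, 22, 19]), ([265.5, 332.9], 44, [263, 329, 6, 9]), ([291.1, 358.2], 48, [288, 354, 7, 9])] [([181.4, 156.4], 81, [177, 150, 9, 14])]
[[373.31189013 236.05298005]] [[295.35953441 290.87015393]] [[182.6273537  151.45298084]]
[[373.83408124 236.39534893]] [[295.67942736 289.35307596]] [[182.15926726 150.87374652]]
```

View pics/s7b.png

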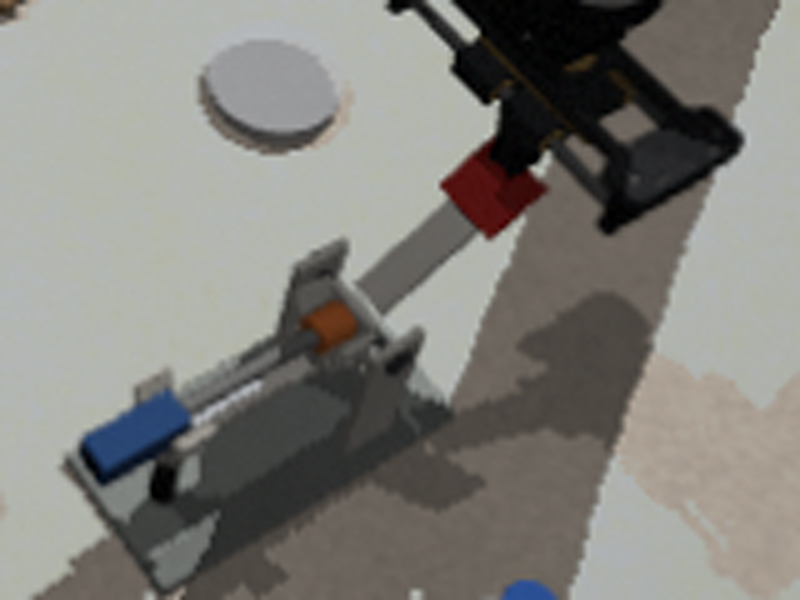

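The scene crop shows the probe lying in the lowered cradle (cap at (135,435), guard at (330,325)) and the closed fingers over the red pad at (505,180). I press it down.

Request:
{"fn": "send_rows", "kwargs": {
  "moves": [
    [[0,0,0,0,0,0.8,-1],[0,0,0,0,0,0.8,-1],[0,0,0,0,0,0.8,-1],[0,0,0,0,0,0.8,-1],[0,0,0,0,0,0.8,-1]]
  ]
}}

```text
time_s: 22.4
position: [0.4349, 0.2843, 0.1515]
tcp_rot: [[-0.974, 0.225, 0.001], [0.225, 0.974, 0.0], [-0.001, 0.001, -1.0]]
force: [-1.9, 0.4, 4.3]
opening: 0.005
```

Request:
{"fn": "send_rows", "kwargs": {
  "moves": [
    [[0,0,0,0,0,0.8,-1],[0,0,0,0,0,0.8,-1],[0,0,0,0,0,0.8,-1],[0,0,0,0,0,0.8,-1],[0,0,0,0,0,0.8,-1]]
  ]
}}

```text
time_s: 22.9
position: [0.4337, 0.284, 0.1106]
tcp_rot: [[-0.974, 0.225, -0.002], [0.225, 0.974, -0.0], [0.002, -0.001, -1.0]]
force: [-3.0, 0.3, 3.9]
opening: 0.003
```

Request:
{"fn": "send_rows", "kwargs": {
  "moves": [
    [[0,0,0,0,0,0.7,-1],[0,0,0,0,0,0.7,-1],[0,0,0,0,0,0.7,-1],[0,0,0,0,0,0.7,-1],[0,0,0,0,0,0.7,-1]]
  ]
}}

```text
time_s: 23.4
position: [0.4364, 0.2845, 0.0764]
tcp_rot: [[-0.974, 0.226, 0.003], [0.226, 0.974, 0.001], [-0.003, 0.002, -1.0]]
force: [0.8, 0.3, 4.9]
opening: 0.005
```

Request:
{"fn": "send_rows", "kwargs": {
  "moves": [
    [[0,0,0,0,0,0.6,-1],[0,0,0,0,0,0.6,-1],[0,0,0,0,0,0.5,-1],[0,0,0,0,0,0.5,-1],[0,0,0,0,0,0.5,-1]]
  ]
}}

```text
time_s: 23.9
position: [0.4346, 0.2842, 0.0491]
tcp_rot: [[-0.974, 0.225, -0.0], [0.225, 0.974, -0.0], [0.0, -0.0, -1.0]]
force: [0.3, -0.2, 3.8]
opening: 0.011
```

Request:
{"fn": "send_rows", "kwargs": {
  "moves": [
    [[0,0,0,0,0,0.2,-1],[0,0,0,0,0,0.2,-1],[0,0,0,0,0,0.1,-1],[0,0,0,0,0,0,-1],[0,0,0,0,0,0,-1]]
  ]
}}

```text
time_s: 24.4
position: [0.4346, 0.2841, 0.046]
tcp_rot: [[-0.974, 0.225, 0.0], [0.225, 0.974, -0.0], [-0.0, 0.0, -1.0]]
force: [-2.8, -1.3, 14.4]
opening: 0.006
```

Run:
```python
from h import *
s=readout.read_state();print(s['position'],s['force'])
S=camera_model('scene');T=camera_model('top');sc=capture('scene');t=capture('top');cv2.imwrite('pics/s8.png',sc);cv2.imwrite('pics/t8.png',t)
print([b for b in blobs(sc,'blue') if 280<b[0][0]<370 and b[0][1]>200],[b for b in blobs(t,'blue') if 130<b[0][0]<230 and b[0][1]>120])
for th in (1.2,1.31):
  d=tip_pts(.527,.2625,np.radians(-13),th);c=d['axis'][0]+(d['axis'][1]-d['axis'][0])*(.154/.178);print(th,c,proj(S,c),proj(T,c))
```

```text
[0.43459182 0.28406056 0.04600418] [-2.82751723 -1.34813355 14.42333633]
[([343.2, 239.7], 117, [337, 231, 12, 17]), ([291.1, 358.2], 48, [288, 354, 7, 9])] [([163.4, 172.8], 30, [160, 170, 8, 7])]
1.2 [0.58137286 0.24994704 0.25353402] [[338.49922474 243.04611704]] [[165.22105456 171.98841439]]
1.31 [0.56569117 0.25356744 0.25879248] [[343.72639166 239.20166442]] [[163.59767406 175.93398114]]
```

Request:
{"fn": "send_rows", "kwargs": {
  "moves": [
    [[0,0,0,0,0,-3,-1],[0,0,0,0,0,-5,-1],[0,0,0,0,0,-5,-1],[0,0,0,0,0,-5,-1],[0,0,0,0,0,-5,-1]]
  ]
}}

```text
time_s: 25.0
position: [0.4338, 0.2838, 0.2761]
tcp_rot: [[-0.974, 0.225, -0.001], [0.225, 0.974, -0.0], [0.001, -0.001, -1.0]]
force: [1.4, 0.1, -1.3]
opening: 0.007
```

Request:
{"fn": "send_rows", "kwargs": {
  "moves": [
    [[0,0,0,0,0,-5,0.2],[0,0,0,0,0,-4,0.2],[0,7.5,0,0,0,0,0.2],[0,7.5,0,0,0,0,0.2],[0,0,0,0,0,0,0.2]]
  ]
}}

```text
time_s: 25.5
position: [0.437, 0.2831, 0.3628]
tcp_rot: [[-0.94, 0.228, -0.254], [0.221, 0.974, 0.058], [0.26, -0.001, -0.966]]
force: [0.0, -0.9, -0.4]
opening: 0.371
```

Run:
```python
from h import *
s=readout.read_state();print(s['time_s'],s['position'],s['tcp_rot'],s['opening'])
S=camera_model('scene');T=camera_model('top');sc=capture('scene');t=capture('top');w=capture('wrist');cv2.imwrite('pics/s9.png',sc);cv2.imwrite('pics/t9.png',t);cv2.imwrite('pics/w9.png',w)
print([b for b in blobs(sc,'blue') if 280<b[0][0]<370 and b[0][1]>200],[b for b in blobs(t,'blue') if 130<b[0][0]<230 and b[0][1]>120],blobs(w,'blue'))
d=tip_pts(.527,.2625,np.radians(-13),1.31);o=d['axis'][0];u=d['axis'][1]-o;u/=np.linalg.norm(u)
for a in (.154,.184): print(proj(S,o+a*u),proj(T,o+a*u),proj(camera_model('wrist'),o+a*u))
for a in (.215,.155): 
  q=o+a*u; print(a,q,(s['tcp_rot'].T@(q-s['position'])*100).round(2))
```

```text
25.5 [0.43698368 0.28307993 0.36283247] [[-0.93998394  0.22833532 -0.25356101]
 [ 0.2208341   0.97358152  0.05806309]
 [ 0.26012016 -0.00141654 -0.96557521]] 0.3713569857767652
[([343.4, 239.6], 110, [337, 231, 12, 17]), ([290.9, 358.2], 52, [288, 354, 7, 9])] [([163.7, 174.1], 28, [160, 171, 8, 7])] [([487.2, 145.0], 4234, [454, 98, 58, 92]), ([501.7, 282.2], 78, [496, 279, 12, 8])]
[[343.72639166 239.20166442]] [[163.59767406 175.93398114]] [[265.82799857 375.53617785]]
[[343.19582959 234.3355593 ]] [[162.07318041 172.01874643]] [[265.78651147 404.1880045 ]]
0.215 [0.58101689 0.25002922 0.31772976] [-15.44   0.08   0.51]
0.155 [0.56594241 0.25350944 0.25975867] [-15.46   0.08   6.51]
```

Request:
{"fn": "send_rows", "kwargs": {
  "moves": [
    [[0,0,0,-3.1,0,0,0.4],[0,0,0,-3.1,0,0,0.4],[0,0,0,-3.1,0,0,0.4],[0,0,0,-3.1,0,0,0.4],[0,0,0,-3.05,0,0,0.4]]
  ]
}}

```text
time_s: 26.15
position: [0.5798, 0.251, 0.3245]
tcp_rot: [[-0.942, 0.224, -0.252], [0.216, 0.975, 0.057], [0.258, -0.0, -0.966]]
force: [-0.2, -0.5, 0.4]
opening: 0.696
```

Run:
```python
from h import *
s=readout.read_state();print(s['time_s'],s['position'],s['opening'])
R=s['tcp_rot'];print(R.round(3))
d=tip_pts(.527,.2625,np.radians(-13),1.31);o=d['axis'][0];u=d['axis'][1]-o;u/=np.linalg.norm(u)
q=o+.155*u;print((R.T@(q-s['position'])*100).round(2),R.T@u)
sc=capture('scene');t=capture('top');w=capture('wrist');a=cv2.resize(w,(450,338));b=cv2.resize(sc[190:300,290:410],(350,321),interpolation=cv2.INTER_CUBIC)
cv2.imwrite('pics/m10.png',np.hstack([cv2.copyMakeBorder(a,0,0,0,0,0),cv2.copyMakeBorder(b,0,17,0,0,0)]))
```

```text
26.15 [0.57980887 0.25102413 0.32446903] 0.6959566610954195
[[-0.942  0.224 -0.252]
 [ 0.216  0.975  0.057]
 [ 0.258 -0.    -0.966]]
[-0.31 -0.07  6.62] [ 1.56095713e-04 -6.68208452e-04 -9.99999765e-01]
```

View pics/m10.png

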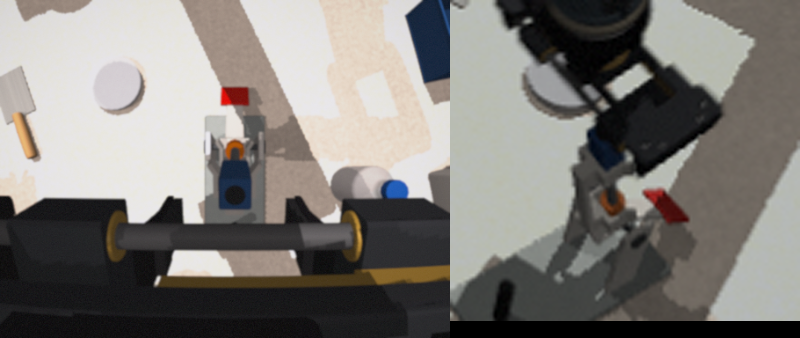

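The wrist view shows the cap end at (235,193), centred between the jaws, and the scene crop shows the gripper above the raised probe. I descend along the axis and grip.

Request:
{"fn": "send_rows", "kwargs": {
  "moves": [
    [[0,0,0,0,0,1.6,0.4],[0,0,0,0,0,1.6,0.4],[0,0,0,0,0,1.6,0.4],[0,0,0,0,0,1.2,0.4],[0,0,0,0,0,0.5,0.4]]
  ]
}}

```text
time_s: 26.8
position: [0.5616, 0.255, 0.2613]
tcp_rot: [[-0.941, 0.224, -0.254], [0.216, 0.975, 0.058], [0.26, -0.001, -0.965]]
force: [0.6, 0.1, 0.8]
opening: 0.7
```

Request:
{"fn": "send_rows", "kwargs": {
  "moves": [
    [[0,0,0,0,0,0,-1],[0,0,0,0,0,0,-1],[0,0,0,0,0,0,-1],[0,0,0,0,0,0,-1],[0,0,0,0,0,0,-1]]
  ]
}}

```text
time_s: 27.3
position: [0.5641, 0.2542, 0.2621]
tcp_rot: [[-0.941, 0.226, -0.251], [0.218, 0.974, 0.059], [0.258, 0.0, -0.966]]
force: [0.2, -0.4, -0.1]
opening: 0.333
```

Request:
{"fn": "send_rows", "kwargs": {
  "moves": [
    [[0,0,0,0,0,0,-1],[0,0,0,0,0,0,-1],[0,0,0,0,0,0,-1],[0,0,0,0,0,0,-1],[0,0,0,0,0,0,-1]]
  ]
}}

```text
time_s: 27.8
position: [0.564, 0.2543, 0.262]
tcp_rot: [[-0.941, 0.225, -0.252], [0.218, 0.974, 0.058], [0.258, 0.0, -0.966]]
force: [0.8, -0.9, 1.8]
opening: 0.278
```

Request:
{"fn": "send_rows", "kwargs": {
  "moves": [
    [[0,0,0,0,0,-0.5,-1],[0,0,0,0,0,-1,-1],[0,0,0,0,0,-1,-1],[0,0,0,0,0,-1,-1],[0,0,0,0,0,-1,-1]]
  ]
}}

```text
time_s: 28.3
position: [0.5755, 0.2516, 0.3064]
tcp_rot: [[-0.941, 0.225, -0.251], [0.218, 0.974, 0.058], [0.258, 0.0, -0.966]]
force: [0.4, -1.0, -1.5]
opening: 0.27
```

Request:
{"fn": "send_rows", "kwargs": {
  "moves": [
    [[0,0,0,1.2,0,-0.5,-1],[0,0,0,1.5,0,-0.5,-1],[0,0,0,1.5,0,-0.5,-1],[0,0,0,1.5,0,-0.5,-1],[0,0,0,1.5,0,-1,-1]]
  ]
}}

```text
time_s: 28.8
position: [0.5127, 0.2659, 0.3534]
tcp_rot: [[-0.941, 0.225, -0.254], [0.217, 0.974, 0.058], [0.26, -0.001, -0.965]]
force: [-0.2, -0.4, -0.9]
opening: 0.272
```

Request:
{"fn": "send_rows", "kwargs": {
  "moves": [
    [[0,-5,0,0,0,-1,-1],[0,-5,0,0,0,-1,-1],[0,-5,0,0,0,-1,-1],[0,0,0,0,0,0,-1],[0,0,0,0,0,0,-1]]
  ]
}}

```text
time_s: 29.3
position: [0.5191, 0.2648, 0.3832]
tcp_rot: [[-0.974, 0.225, -0.0], [0.225, 0.974, 0.001], [0.0, 0.001, -1.0]]
force: [-0.1, -0.0, -0.8]
opening: 0.272
```

Run:
```python
from h import *
s=readout.read_state();print(s['time_s'],s['position'],s['tcp_rot'].round(4).tolist(),s['opening'],s['force'],s['joint_positions'].round(1))
S=camera_model('scene');T=camera_model('top');sc=capture('scene');t=capture('top');w=capture('wrist');cv2.imwrite('pics/s11.png',sc);cv2.imwrite('pics/t11.png',t);cv2.imwrite('pics/w11.png',w)
p=s['position'];z=s['tcp_rot'][:,2]
for a in (.136,0.06): print(a,proj(S,p+z*a),proj(camera_model('wrist'),p+z*a))
print([b for b in blobs(sc,'orange')],blobs(w,'orange'))
cv2.imwrite('pics/m11.png',np.hstack([w[:,100:430],cv2.resize(sc[170:300,300:460],(473,384),interpolation=cv2.INTER_CUBIC)])[:,:800])
```

```text
29.3 [0.5190825  0.26478629 0.38319179] [[-0.9745, 0.2245, -0.0003], [0.2245, 0.9745, 0.0007], [0.0005, 0.0006, -1.0]] 0.27199418025085637 [-0.10391937 -0.02204112 -0.79320639] [ 16.   18.8  75.3   0.   85.9 -61. ]
0.136 [[357.42574896 233.73597868]] [[266.21872294 178.72953846]]
0.06 [[363.10561124 217.01112704]] [[266.20128996 203.12093009]]
[([265.8, 117.9], 39, [261, 115, 9, 7]), ([355.0, 233.5], 18, [353, 230, 6, 7])] [([44.0, 137.3], 475, [29, 114, 30, 47]), ([266.0, 184.5], 403, [253, 173, 27, 26])]
```

View pics/m11.png

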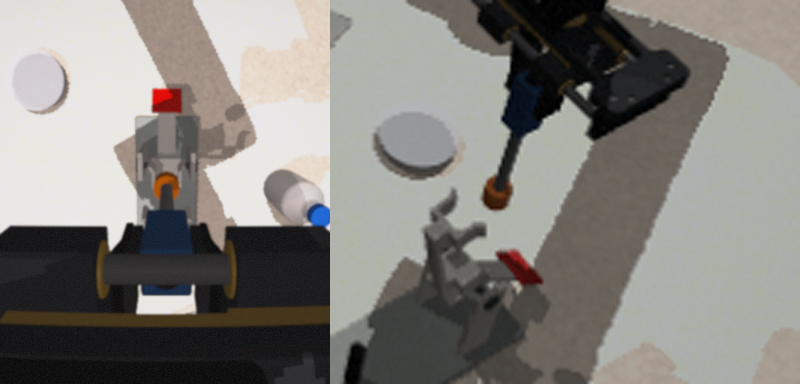

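The view shows the probe held by the cap with the guard hanging at (166,185), roughly under the tool and clear of the cradle. I turn the tool so its x axis points into the slots, then cross to the stand.

Request:
{"fn": "send_rows", "kwargs": {
  "moves": [
    [[0,0,8.59,0,0,0,-1],[0,0,8.59,0,0,0,-1],[0,0,8.59,0,0,0,-1],[0,0,8.59,0,0,0,-1],[0,0,8.59,0,0,0,-1]]
  ]
}}

```text
time_s: 29.95
position: [0.5204, 0.264, 0.381]
tcp_rot: [[-0.554, 0.833, -0.003], [0.833, 0.554, -0.0], [0.001, -0.003, -1.0]]
force: [0.2, 0.2, -1.0]
opening: 0.27
```

Request:
{"fn": "send_rows", "kwargs": {
  "moves": [
    [[0,0,8.59,0,0,0,-1],[0,0,8.59,0,0,0,-1],[0,0,8.59,0,0,0,-1],[0,0,8.59,0,0,0,-1],[0,0,8.59,0,0,0,-1]]
  ]
}}

```text
time_s: 30.45
position: [0.5204, 0.264, 0.381]
tcp_rot: [[0.162, 0.987, -0.003], [0.987, -0.162, -0.0], [-0.001, -0.003, -1.0]]
force: [-0.3, 0.4, -1.0]
opening: 0.276
```

Request:
{"fn": "send_rows", "kwargs": {
  "moves": [
    [[0,0,8.59,0,0,0,-1],[0,0,8.59,0,0,0,-1],[0,0,8.59,0,0,0,-1],[0,0,8.59,0,0,0,-1],[0,0,8.59,0,0,0,-1]]
  ]
}}

```text
time_s: 30.95
position: [0.5204, 0.264, 0.381]
tcp_rot: [[0.791, 0.612, -0.003], [0.612, -0.791, -0.0], [-0.003, -0.001, -1.0]]
force: [-0.2, -0.5, 0.2]
opening: 0.272
```

Request:
{"fn": "send_rows", "kwargs": {
  "moves": [
    [[0,0,8.59,0,0,0,-1],[0,0,8.59,0,0,0,-1],[0,0,8.59,0,0,0,-1],[0,0,8.59,0,0,0,-1],[0,0,8.59,0,0,0,-1]]
  ]
}}

```text
time_s: 31.45
position: [0.5204, 0.264, 0.381]
tcp_rot: [[0.996, -0.091, -0.003], [-0.091, -0.996, -0.0], [-0.003, 0.001, -1.0]]
force: [-1.1, 0.0, -0.8]
opening: 0.274
```

Request:
{"fn": "send_rows", "kwargs": {
  "moves": [
    [[0,0,0,-0.29,3.69,0,-1],[0,0,0,-0.29,3.69,0,-1],[0,0,0,-0.29,3.69,0,-1],[0,0,0,-0.29,3.69,0,-1],[0,0,0,-0.29,3.69,0,-1]]
  ]
}}

```text
time_s: 31.95
position: [0.4899, 0.08, 0.3814]
tcp_rot: [[0.996, -0.085, -0.002], [-0.085, -0.996, 0.0], [-0.002, -0.0, -1.0]]
force: [0.6, -0.2, -0.9]
opening: 0.268
```

Request:
{"fn": "send_rows", "kwargs": {
  "moves": [
    [[0,0,0,-0.29,3.69,0,-1],[0,0,0,-0.29,3.69,0,-1],[0,0,0,-0.29,3.69,0,-1],[0,0,0,-0.29,3.69,0,-1],[0,0,0,-0.29,3.69,0,-1]]
  ]
}}

```text
time_s: 32.45
position: [0.4597, -0.1028, 0.3816]
tcp_rot: [[0.996, -0.085, -0.002], [-0.085, -0.996, 0.001], [-0.002, -0.001, -1.0]]
force: [1.0, -0.3, -1.1]
opening: 0.273
```

Request:
{"fn": "send_rows", "kwargs": {
  "moves": [
    [[0,0,0,-0.29,3.69,0,-1],[0,0,0,-0.29,3.69,0,-1],[0,0,0,-0.29,3.69,0,-1],[0,0,0,-0.29,3.69,0,-1],[0,0,0,-0.29,3.69,0,-1]]
  ]
}}

```text
time_s: 32.95
position: [0.4295, -0.2855, 0.3814]
tcp_rot: [[0.996, -0.085, -0.001], [-0.085, -0.996, 0.002], [-0.001, -0.002, -1.0]]
force: [0.3, -0.2, -0.2]
opening: 0.272
```

Request:
{"fn": "send_rows", "kwargs": {
  "moves": [
    [[0,0,0,0,0,3,-1],[0,0,0,0,0,3,-1],[0,0,0,0,0,2,-1],[0,0,0,0,0,0,-1],[0,0,0,0,0,0,-1]]
  ]
}}

```text
time_s: 33.45
position: [0.4302, -0.284, 0.302]
tcp_rot: [[0.996, -0.085, -0.001], [-0.085, -0.996, 0.001], [-0.001, -0.001, -1.0]]
force: [0.7, -0.7, -0.3]
opening: 0.273
```

```bash
cat >> h.py <<'E'
def stand_pts(sx,sy,yaw,gy=-.032):
    W=lambda p:np.array([(sx+np.cos(yaw)*a-np.sin(yaw)*(b-gy),sy+np.sin(yaw)*a+np.cos(yaw)*(b-gy),z) for a,b,z in p])
    return dict(f=W([(-.036,-.062,.2),(.075,-.062,.2),(.075,.062,.2),(-.036,.062,.2)]),s=W([(-.024,gy-.0075,.2),(0,gy-.0075,.2),(.007,gy,.2),(0,gy+.0075,.2),(-.024,gy+.0075,.2)]),
      th=W([(.012,-gy,.24),(0,-gy+.012,.24),(-.012,-gy,.24),(0,-gy-.012,.24)]))
E
python3 - <<'E'
from h import *
s=readout.read_state();print(s['time_s'],s['position'],s['tcp_rot'].round(4).tolist(),s['opening'],s['force'])
m=camera_model('wrist');w=capture('wrist');cv2.imwrite('pics/w12.png',w)
for c in ('green','yellow','orange'): print(c,blobs(w,c))
print([atz(m,b[0],.2) for b in blobs(w,'green')])
draw(w,m,stand_pts(.529,-.292,np.radians(-5)))
cv2.imwrite('pics/w12b.png',cv2.resize(w,(800,600),interpolation=cv2.INTER_CUBIC))
E
```

```text
33.45 [ 0.43018753 -0.28404276  0.30200793] [[0.9964, -0.0848, -0.0008], [-0.0848, -0.9964, 0.0011], [-0.0009, -0.0011, -1.0]] 0.2726620117196111 [ 0.72463684 -0.67502195 -0.33460901]
green [([266.4, 11.0], 595, [253, 0, 27, 24]), ([235.8, 102.7], 20, [231, 102, 10, 3])]
yellow [([171.6, 62.7], 1229, [150, 44, 44, 37]), ([273.9, 185.5], 79, [270, 178, 8, 18]), ([200.9, 270.8], 379, [196, 240, 13, 59]), ([330.9, 270.4], 339, [323, 240, 14, 59]), ([343.9, 316.9], 1208, [240, 306, 189, 21]), ([433.7, 314.7], 114, [424, 306, 20, 17]), ([444.7, 309.7], 14, [443, 308, 5, 6]), ([113.8, 316.8], 111, [102, 311, 25, 13]), ([174.1, 318.9], 555, [125, 312, 104, 14]), ([366.2, 316.4], 18, [364, 313, 5, 8]), ([449.3, 316.8], 31, [444, 312, 11, 10]), ([233.3, 319.4], 65, [225, 314, 17, 13]), ([361.3, 320.8], 12, [359, 319, 6, 5])]
orange [([131.7, 176.6], 678, [118, 149, 29, 57]), ([264.1, 184.1], 305, [254, 173, 25, 26])]
[array([ 0.56930728, -0.296048  ,  0.2       ]), array([ 0.50510876, -0.2669877 ,  0.2       ])]
```

View pics/w12b.png

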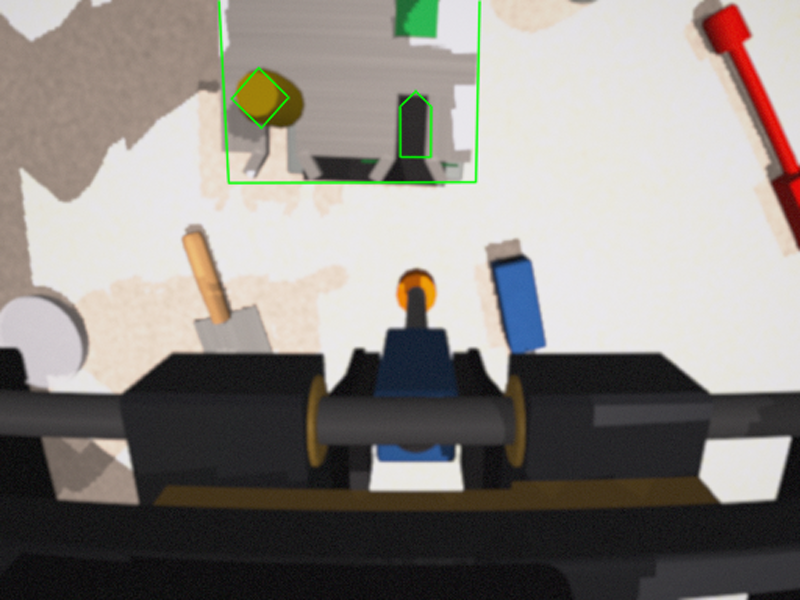

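The overlay fits: real slot at columns 399-429, rows 95-160, against the model's 400-432, and the guard hangs at (416,290), in line with the slot. The thermometer is at (262,95). I lower and slide in.

Request:
{"fn": "send_rows", "kwargs": {
  "moves": [
    [[0,0,0,0,-0.05,2,-1],[0,0,0,0,0,2,-1],[0,0,0,0,0,1.4,-1],[0,0,0,1,0,0,-1],[0,0,0,1,0,0,-1]]
  ]
}}

```text
time_s: 34.0
position: [0.4517, -0.2856, 0.2498]
tcp_rot: [[0.996, -0.084, 0.002], [-0.084, -0.996, -0.002], [0.003, 0.002, -1.0]]
force: [0.1, -0.2, -0.2]
opening: 0.271
```

Request:
{"fn": "send_rows", "kwargs": {
  "moves": [
    [[0,0,0,1,0,0,-1],[0,0,0,1,0,0,-1],[0,0,0,1,0,0,-1],[0,0,0,0.8,0,0,-1],[0,0,0,0,0,0,-1]]
  ]
}}

```text
time_s: 34.5
position: [0.4892, -0.2881, 0.2484]
tcp_rot: [[0.997, -0.083, 0.001], [-0.083, -0.997, -0.001], [0.001, 0.001, -1.0]]
force: [0.4, -0.3, -0.6]
opening: 0.274
```

Request:
{"fn": "send_rows", "kwargs": {
  "moves": [
    [[0,0,0,0.4,0,0,-1],[0,0,0,0.4,0,0,-1],[0,0,0,0.4,0,0,-1],[0,0,0,0.4,0,0,-1],[0,0,0,0.4,0,0,-1]]
  ]
}}

```text
time_s: 35.0
position: [0.508, -0.2895, 0.2483]
tcp_rot: [[0.996, -0.084, -0.0], [-0.084, -0.996, 0.0], [-0.0, -0.0, -1.0]]
force: [0.5, 0.6, -1.1]
opening: 0.273
```

Run:
```python
from h import *
s=readout.read_state();print(s['time_s'],s['position'],s['force'],s['moment'])
m=camera_model('wrist');w=capture('wrist');cv2.imwrite('pics/w13.png',w);t=capture('top');S=capture('scene');cv2.imwrite('pics/s13.png',S);cv2.imwrite('pics/t13.png',t)
print(blobs(w,'green'),[b for b in blobs(w,'yellow') if b[0][1]<200]); print(proj(m,[.5348,-.2282,.24]))
cv2.imwrite('pics/m13.png',np.hstack([cv2.resize(w[60:300,110:400],(400,331),interpolation=cv2.INTER_CUBIC),cv2.resize(S[115:215,170:291],(400,331),interpolation=cv2.INTER_CUBIC)]))
```

```text
35.0 [ 0.50796819 -0.28948759  0.24827821] [ 0.51328812  0.61176572 -1.07247366] [ 0.01492567  0.00301194 -0.01286623]
[([268.1, 116.4], 1145, [253, 97, 32, 39])] [([156.9, 189.8], 1838, [131, 166, 54, 49]), ([272.4, 183.0], 38, [270, 179, 5, 11])]
[[148.49405606 202.43572279]]
```

Request:
{"fn": "send_rows", "kwargs": {
  "moves": [
    [[0,0,0,0.4,0,0,-1],[0,0,0,0.4,0,0,-1],[0,0,0,0.4,0,0,-1],[0,0,0,0.3,0,0,-1],[0,0,0,0,0,0,-1]]
  ]
}}

```text
time_s: 35.65
position: [0.5233, -0.2909, 0.2483]
tcp_rot: [[0.996, -0.084, 0.0], [-0.084, -0.996, -0.0], [0.0, 0.0, -1.0]]
force: [-0.5, 0.4, -0.9]
opening: 0.272
```

Request:
{"fn": "send_rows", "kwargs": {
  "moves": [
    [[0,0,0,0.2,0,0,-1],[0,0,0,0.2,0,0,-1],[0,0,0,0.2,0,0,-1],[0,0,0,0,0,0,-1],[0,0,0,0,0,0,-1]]
  ]
}}

```text
time_s: 36.15
position: [0.5287, -0.2913, 0.2483]
tcp_rot: [[0.996, -0.084, -0.0], [-0.084, -0.996, 0.0], [-0.0, -0.0, -1.0]]
force: [-0.0, -0.6, -0.9]
opening: 0.271
```

Run:
```python
from h import *
s=readout.read_state();print(s['time_s'],s['position'],s['force'],s['moment'])
m=camera_model('wrist');w=capture('wrist');cv2.imwrite('pics/w14.png',w);S=capture('scene');cv2.imwrite('pics/s14.png',S)
g=[b for b in blobs(w,'green') if b[1]>300][0];print(g,atz(m,g[0],.2),s['tcp_rot'].T@(atz(m,g[0],.2)-s['position']))
print([b for b in blobs(w,'yellow') if b[0][1]<260][:2],[b for b in blobs(S,'yellow') if b[0][0]<300],[b for b in blobs(S,'orange')],[b for b in blobs(S,'blue') if 180<b[0][0]<300 and b[0][1]<200])
```

```text
36.15 [ 0.5287069  -0.29126545  0.2483091 ] [-0.04377393 -0.55331159 -0.86875385] [0.00030757 0.03822103 0.0111661 ]
([268.0, 150.5], 1073, [253, 132, 31, 38]) [ 0.57225307 -0.29624425  0.2       ] [0.04381814 0.00130471 0.04830211]
[([163.9, 213.8], 1051, [137, 197, 49, 30])] [([227.8, 149.2], 80, [225, 142, 7, 14])] [([265.8, 117.9], 39, [261, 115, 9, 7])] [([215.2, 134.3], 53, [211, 126, 10, 15]), ([239.0, 142.8], 129, [232, 136, 14, 16])]
```

Request:
{"fn": "send_rows", "kwargs": {
  "moves": [
    [[0,0,0,0.1,0,0,-1],[0,0,0,0.1,0,0,-1],[0,0,0,0.1,0,0,-1],[0,0,0,0,0,0,-1],[0,0,0,0,0,0,-1]]
  ]
}}

```text
time_s: 36.75
position: [0.5309, -0.2914, 0.2482]
tcp_rot: [[0.996, -0.084, -0.002], [-0.084, -0.996, 0.0], [-0.002, -0.0, -1.0]]
force: [-3.2, 0.0, 0.5]
opening: 0.273
```

Request:
{"fn": "send_rows", "kwargs": {
  "moves": [
    [[0,0,0,0.1,0,0,-1],[0,0,0,0.1,0,0,-1],[0,0,0,0,0,0,-1],[0,0,0,0,0,0,-1],[0,0,0,0,0,0,-1]]
  ]
}}

```text
time_s: 37.25
position: [0.5323, -0.2915, 0.2483]
tcp_rot: [[0.996, -0.084, -0.003], [-0.084, -0.996, 0.001], [-0.003, -0.0, -1.0]]
force: [-5.3, -0.1, 1.0]
opening: 0.273
```

Request:
{"fn": "send_rows", "kwargs": {
  "moves": [
    [[0,0,0,-0.3,0,0,-1],[0,0,0,-0.1,0,0,-1],[0,0,0,0,0,0.4,-1],[0,0,0,0,0,0.4,-1],[0,0,0,0,0,0,-1]]
  ]
}}

```text
time_s: 37.75
position: [0.5297, -0.291, 0.2394]
tcp_rot: [[0.996, -0.084, -0.001], [-0.084, -0.996, 0.001], [-0.001, -0.001, -1.0]]
force: [-0.8, -0.4, -2.6]
opening: 0.274
```

Request:
{"fn": "send_rows", "kwargs": {
  "moves": [
    [[0,0,0,0,0,0.2,-1],[0,0,0,0,0,0.2,-1],[0,0,0,0,0,0,-1],[0,0,0,0,0,0,-1],[0,0,0,0,0,0,-1]]
  ]
}}

```text
time_s: 38.25
position: [0.5298, -0.2914, 0.2365]
tcp_rot: [[0.996, -0.084, 0.0], [-0.084, -0.996, -0.0], [0.0, 0.0, -1.0]]
force: [-0.2, 0.2, -1.5]
opening: 0.273
```

Request:
{"fn": "send_rows", "kwargs": {
  "moves": [
    [[0,0,0,0,0,0.15,-1],[0,0,0,0,0,0.1,-1],[0,0,0,0,0,0,-1],[0,0,0,0,0,0,-1],[0,0,0,0,0,0,-1]]
  ]
}}

```text
time_s: 38.75
position: [0.5297, -0.2914, 0.2338]
tcp_rot: [[0.996, -0.084, 0.0], [-0.084, -0.996, -0.0], [0.0, -0.0, -1.0]]
force: [0.4, 0.5, -1.5]
opening: 0.273
```

Request:
{"fn": "send_rows", "kwargs": {
  "moves": [
    [[0,0,0,0,0,0.1,-1],[0,0,0,0,0,0.1,-1],[0,0,0,0,0,0,-1],[0,0,0,0,0,0,-1],[0,0,0,0,0,0,-1]]
  ]
}}

```text
time_s: 39.25
position: [0.5298, -0.2914, 0.2324]
tcp_rot: [[0.996, -0.084, 0.0], [-0.084, -0.996, -0.0], [0.001, 0.0, -1.0]]
force: [-1.0, 0.4, 3.9]
opening: 0.276
```

Request:
{"fn": "send_rows", "kwargs": {
  "moves": [
    [[0,0,0,0,0,-0.05,-0.3],[0,0,0,0,0,0,-0.15],[0,0,0,0,0,0,-0.15],[0,0,0,0,0,0,-0.15],[0,0,0,0,0,0,-0.15]]
  ]
}}

```text
time_s: 39.75
position: [0.5297, -0.2914, 0.2321]
tcp_rot: [[0.996, -0.084, -0.0], [-0.084, -0.996, 0.0], [-0.0, -0.0, -1.0]]
force: [0.4, 0.6, 0.1]
opening: 0.423
```

Run:
```python
from h import *
s=readout.read_state();print(s['time_s'],s['position'],s['force'],s['opening'])
w=capture('wrist');cv2.imwrite('pics/w15.png',w);S=capture('scene');cv2.imwrite('pics/s15.png',S)
print([b for b in blobs(S,'yellow') if b[0][0]<300],[b for b in blobs(S,'blue') if 180<b[0][0]<300 and b[0][1]<200],[b for b in blobs(w,'blue')])
```

```text
39.75 [ 0.52968837 -0.29135367  0.23209335] [0.43618081 0.6127906  0.14144121] 0.42286804632990627
[([227.8, 149.3], 79, [225, 143, 7, 13])] [([215.0, 138.1], 50, [212, 131, 9, 13]), ([239.0, 142.8], 129, [232, 136, 14, 16])] [([266.1, 234.0], 1728, [242, 212, 50, 43]), ([266.0, 290.5], 448, [242, 284, 49, 12])]
```

Request:
{"fn": "send_rows", "kwargs": {
  "moves": [
    [[0,0,0,0,0,-1,-0.15],[0,0,0,0,0,-1.5,-0.15],[0,0,0,0,0,-2,-0.15],[0,0,0,0,0,-4,-0.15],[0,0,0,0,0,-4,-0.15]]
  ]
}}

```text
time_s: 40.35
position: [0.5294, -0.2911, 0.3587]
tcp_rot: [[0.996, -0.084, -0.001], [-0.084, -0.996, 0.001], [-0.001, -0.001, -1.0]]
force: [0.8, -0.3, -0.6]
opening: 0.429
```

Request:
{"fn": "send_rows", "kwargs": {
  "moves": [
    [[0,0,0,-4,0,-3,-0.15],[0,0,0,-4,0,0,-0.15],[0,0,0,-4,0,0,-0.15],[0,0,0,-2,0,0,-0.15],[0,0,0,0,0,0,-0.15]]
  ]
}}

```text
time_s: 40.85
position: [0.3881, -0.279, 0.3886]
tcp_rot: [[0.996, -0.086, 0.0], [-0.086, -0.996, -0.001], [0.0, 0.001, -1.0]]
force: [0.7, 0.8, 0.1]
opening: 0.428
```

Run:
```python
from h import *
s=readout.read_state();print(s['time_s'],s['position'],s['force'],s['opening'])
M={c:camera_model(c) for c in ('scene','top','wrist')};I={c:capture(c) for c in M}
for c in I: cv2.imwrite(f'pics/{c}16.png',I[c])
S=M['scene']
b=[b for b in blobs(I['scene'],'blue') if 205<b[0][0]<228 and b[0][1]<200];print(b,[b for b in blobs(I['scene'],'yellow') if b[0][0]<300],'exp',proj(S,[[.5275,-.2915,.23],[.5275,-.2915,.2],[.5275,-.2915,.26]]))
print('top',[b for b in blobs(I['top'],'blue') if 290<b[0][0]<340],blobs(I['top'],'yellow'),proj(M['top'],[.5275,-.2915,.26]))
print('orange',blobs(I['scene'],'orange'),proj(S,[.5275,-.2915,.094]))
w=[b for b in blobs(I['wrist'],'blue') if b[1]>150];print('wrist',w)
for x in w: print(atz(M['wrist'],x[0],.26))
print(spot_in('scene','probe_cap_end')[:4],spot_in('wrist','probe_shoulder')[:3],spot_in('wrist','thermometer')[:2])
```

```text
40.85 [ 0.38811498 -0.27898064  0.38861272] [0.67614309 0.83930777 0.14790844] 0.428487044080413
[([216.2, 135.5], 119, [212, 127, 9, 17])] [([227.9, 149.2], 81, [225, 143, 7, 13])] exp [[215.88913593 134.73758007]
 [216.46293217 141.38168501]
 [215.29484783 127.86694648]]
top [([316.9, 189.2], 37, [314, 186, 7, 8]), ([328.2, 239.5], 96, [324, 233, 9, 14])] [([298.4, 187.5], 32, [295, 185, 7, 6])] [[317.24412941 187.67614157]]
orange [([265.8, 117.9], 39, [261, 115, 9, 7])] [[218.34148174 163.20603046]]
wrist [([265.2, 28.9], 752, [252, 9, 28, 40]), ([322.6, 156.9], 1010, [309, 131, 28, 53])]
[ 0.52027218 -0.28986057  0.26      ]
[ 0.41073996 -0.33106657  0.26      ]
[{'location': [0.5319, -0.2819, 0.2383], 'p': 0.73}, {'location': [0.4777, -0.615, 0.0179], 'p': 0.63}, {'location': [0.3708, 0.0904, 0.0172], 'p': 0.62}, {'location': [0.3248, -0.3782, 0.0187], 'p': 0.53}] [{'location': [0.4642, -0.615, 0.0221], 'p': 0.86}, {'location': [0.5176, -0.293, 0.2607], 'p': 0.73}] [{'location': [0.5312, -0.2335, 0.2381], 'p': 0.86}]
```

```bash
python3 -c "
from rig import bot,readout
print(bot.hand_in(),readout.read_state()['time_s'])"
```

```text
the job is handed in; nothing more can be done
the job is handed in; nothing more can be done
```

I did the whole job and handed it in at about 41 s of the 72 s allowed. The rig reports no verdict, so the checks below are my own.

**What I did**
- I pressed the cradle bar down to its stop.
- I laid the probe in the cradle with its tip about 2 mm from the foot plate and let go.
- I pressed the pedal until it reached its stop, with the probe not held. The cap's position in the scene picture then matched the model for 1.31 rad.
- I took the probe by the cap, slid it in until the shaft touched the closed end of the green slot (about 3 to 5 N), and backed off about 3 mm. I lowered it until the cap rested on the fork, opened the fingers and moved clear.

**Last checks, after the arm was clear**
- **Probe:** the cap is within about 1 px of where it should be in the scene picture and about 1.5 px in the top picture, so it looks upright and seated.
- **Thermometer:** it has not moved by more than about half a pixel.
- **Arm:** the wrist force is close to zero and the gripper touches nothing.

**Disagreed or not checked**
- The wrist camera put the cap about 7 mm nearer the slot mouth than expected. I put this down to it seeing the front face of the cap.
- The scene network's reading of the cap end was about 1 cm off sideways and 2 cm low.
- The tip guard was hidden under the fork, so I could not measure the hanging tilt directly.
- I had used all the picture views by the insertion, so the insertion, the release and the final state were checked by numbers only. I did not re-measure the other things on the bench at the end.

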